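Stir the loose stones in the jeweller's dish

TASK

Pick the wooden stirrer up off the bench, stand it blade-down in the sloping rest and let go, then take it again by its upper, red end and, with the blade down among the stones in the white dish, stir two full turns anticlockwise (seen from above), beginning and finishing at the red pouring lip, so that both green and blue stones are well shifted from where they lay. Then put the stirrer back in the rest, blade on the stop, and let go. All stones must stay in the dish, untouched by the gripper's fingers, and leave the jar, steel block and bur box where they are.

Things in the scene. Friction and masses are not known exactly. Their poses are not given: they have to be found in the camera images.
- stirrer: Wooden stirrer, 195 mm long, about 60 g, lying on the bench at first. Shaft 18 x 18 mm square, 150 mm long, one end red; at the other end a flat blade 20 mm wide (y), 10 thick, 45 long. Origin: middle of its length on the underside, 9 mm below the centre line. x: along it towards the blade; z: up as it lies. Balances 7 mm from the origin towards the red end.
- stir_tip (a point): Centre of the blade's end face (on the stirrer's centre line).
- stir_top (a point): Centre of the shaft's red-painted end face, 195 mm from the blade's end.
- rest: Fixed tool rest: blue base 150 x 80 x 10 mm with a 45 degree slope on it. Origin: centre of the underside; +x: horizontal way the slope rises; z up. The stirrer's centre line runs from rest_stop up to rest_top in two forks, 26 mm wide inside, 10 mm thick, 53 and 127 mm up the slope from the stop plate; elsewhere the shaft's sides are free. Backbone 15 mm under the line.
- rest_stop (a point): Where the centre of the blade's end stands when the stirrer is fully home on the stop (28 mm above the bench).
- rest_top (a point): Where the centre of the red end is when the stirrer is fully home in the rest (166 mm above the bench).
- dish: White round dish fixed to the bench, 45 mm high, 160 mm across the rim, wall 4 mm, inner floor 6 mm above the bench and 140 mm across. A red pouring lip sticks out 21 mm from the rim, midway between its +x and +y axes (at 45 degrees). Origin: centre of the underside, z up.
- green1: Faceted green stone in the dish, 22 mm across, 18 mm high, 12 g. Origin: centre of its underside as it lies at the start.
- green2: Faceted green stone in the dish, 22 mm across, 18 mm high, 12 g. Origin: centre of its underside as it lies at the start.
- green3: Faceted green stone in the dish, 22 mm across, 18 mm high, 12 g. Origin: centre of its underside as it lies at the start.
- green4: Faceted green stone in the dish, 22 mm across, 18 mm high, 12 g. Origin: centre of its underside as it lies at the start.
- blue1: Faceted blue stone in the dish, 22 mm across, 18 mm high, 12 g. Origin: centre of its underside as it lies at the start.
- blue2: Faceted blue stone in the dish, 22 mm across, 18 mm high, 12 g. Origin: centre of its underside as it lies at the start.
- blue3: Faceted blue stone in the dish, 22 mm across, 18 mm high, 12 g. Origin: centre of its underside as it lies at the start.
- blue4: Faceted blue stone in the dish, 22 mm across, 18 mm high, 12 g. Origin: centre of its underside as it lies at the start.
- jar: Green glass jar, 64 mm across, 95 mm high; bystander. Origin: centre of the underside.
- anvil: Steel bench block 75 x 55 x 28 mm; bystander. Origin: centre of the underside.
- burbox: Blue plastic bur box 90 x 50 x 22 mm; bystander. Origin: centre of the underside.
Mind the look-alikes: they are no part of the job. There is more than one size of the rest; the one meant has the size given above.

How it is judged:
By the outcome, as a careful person would: the job done as asked, in the order asked, and still so for the second after the job is handed in, with the robot touching nothing.
It also fails if it takes over 72 s, if anything falls off the work surface, if the arm or the gripper's body presses on something with over 40 N, if the wrist force passes 120 N, or if a joint passes its speed limit or range.

ROBOT

A 7-joint arm with a two-finger parallel gripper is mounted at the origin on the work surface. World frame = base frame: x ahead of the robot, y to its left, z up, the work surface at z = 0. Lengths are in mm, angles in rad, forces in N, time in s.
With the tool pointing down it reaches from about 350 to 900 mm from the base axis. Payload 19.9 kg.
Tool frame: the origin (TCP) lies on the centre line of the jaws, within the pads' length; the fingertips stand 22 mm ahead of it and the grasp point (between the pads) lies 3 mm ahead of it; z points along the fingers, y is the line along which they close (so a half turn about z gives the same grasp; the last joint's range is limited). The gripper opens to 94 mm and grips with 3 to 60 N. Pads are 16 mm wide; open, the fingers measure 119 mm over their backs; the gripper's body (75 mm by 177 mm) begins 78 mm behind the grasp point.
Start: joints at [-1.306, 0.417, -0.01, 1.614, 0.005, 1.111, -0.053], TCP at [188.15, 595.984, 192.025] pointing down, gripper open.
Joint ranges: [-2.81, 2.81], [-0.39, 2.02], [-1.27, 1.25], [0.06, 2.57], [-1.19, 4.33], [0.19, 2], [-2.82, 2.82]. Speed limits (rad/s): [1.89, 1.89, 2.39, 2.39, 3.01, 3.01, 3.01].

INTERFACE

Orientations are given as a rotation vector (axis times angle).
In Python, from plant import * gives the robot as it stands. The module is installed in compiled form; this text tells all that it offers.
- The arm moves only by the tool arm_command, never from a script. Its argument "commands" is a list of rows, each a list of 5 numbers: the shift along the world's x, y, z in m, then the turn about the world's z in degrees, then the finger opening in m, from 0 to 0.094. A call has 1 to 12 rows; each row is the pose to reach, as a shift and turn from the pose commanded when the call began; what a row does not reach only later rows make up. A row lasts 1/8 s, in which the tool goes at most 62.5 mm and 10.7 degrees, less where a joint would pass 70% of its speed; a pose out of reach is approached as far as the arm can. A call with a gripper value outside its range is refused whole. The fingers move at their own pace and stop on an object; "squeeze" is the grip in N (left out, the last holds). Time passes only in rows, so rows that repeat a pose let the fingers close. It gives the time, the measured TCP pose, the force, the opening and the grip force at its end, in the units of the state.
- sense(): the state, without advancing time (a new reading comes with each control period).
- snapshot(name): name is "side" or "top"; returns the picture (480x640x3 uint8, red, green, blue); there is no depth.
- camera_info(name): a dict with "fx", "fy", "cx", "cy" (pixels), "dist_coeffs" ([k1, k2, p1, p2, k3] as OpenCV has them; the pictures are not rectified), "world_from_camera" (4x4, takes a point from camera to world coordinates). Camera axes: x right, y up, looking along -z (the intrinsics and any distortion apply to the point x, -y, -z); pixel columns grow to the right and rows downward; lengths in mm; the calibration is good to about 2 mm. A picture is of the moment at which its call begins. camera_info takes no time and is no camera call.
- sign_off(): hands the job in; it is judged then, once.
The state is a dict: "time_s": time; "qpos": joint angles; "joint_velocities": joint speeds; "effort": joint torques, N m; "eef_pos": TCP position; "eef_rot": TCP orientation; "force": force on the tool from outside, world axes, zero at the start; "ft_torque": the same for the moment, N m; "opening": opening from 0.0 (shut) to 1.0 (fully open); "gripper_force": force on a finger pad.
Only numpy, scipy, OpenCV 4.12 (cv2) and the standard library are available. Lean on these libraries where they do the work, as an engineer would, in place of code of your own. Each camera call takes 0.05 s, during which the arm holds its last target. There are 200 camera calls.

## Working session

There is one attempt and no reset: what is moved stays moved. The work goes in short steps, Python scripts to look and compute and a tool call to move; the robot and the scene stay as the last step left them, time stands still between calls to the robot, and variables do not carry over. Pictures are saved under pics/ and viewed, at most 10 in all, crops included, and the job is handed in when it is done.

Besides the shell and the picture viewer there is one more tool, called after "Request:" by a JSON object that holds its "api" and its "payload". arm_command: Moves the arm, as the interface text tells. Its arguments: {"type":"object","properties":{"commands":{"type":"array","items":{"type":"array","items":{"type":"number"}}},"squeeze":{"type":"number"}},"required":["commands"]}

```bash
mkdir -p pics; python3 - <<'E'
from plant import *
import cv2
for n in("top","side"):
    im=snapshot(n); cv2.imwrite(f"pics/{n}0.png",im[:,:,::-1]); c=camera_info(n); print(n,{k:(v.round(3).tolist() if hasattr(v,'round') and hasattr(v,'tolist') else v) for k,v in c.items()})
s=sense();print(s)
E
```

```text
top {'fx': 478.15820938362293, 'fy': 478.15820938362293, 'cx': 311.9169819222365, 'cy': 241.4390429858644, 'dist_coeffs': [0.019, 0.0, 0.0, 0.0, 0.0], 'world_from_camera': [[-0.017, 0.99, -0.138, 393.198], [-1.0, -0.018, -0.01, 8.831], [-0.013, 0.138, 0.99, 1161.417], [0.0, 0.0, 0.0, 1.0]]}
side {'fx': 603.4890186825363, 'fy': 603.4890186825363, 'cx': 312.09246758615905, 'cy': 232.0208823201658, 'dist_coeffs': [0.024, 0.0, 0.0, 0.0, 0.0], 'world_from_camera': [[0.991, 0.08, -0.111, 392.243], [-0.137, 0.572, -0.809, -981.845], [-0.001, 0.816, 0.578, 852.787], [0.0, 0.0, 0.0, 1.0]]}
{'time_s': 0.1, 'qpos': array([-1.30654514,  0.41788462, -0.01033347,  1.61406322,  0.00470315,
        1.11069665, -0.05300293]), 'joint_velocities': array([-7.34055092e-04, -1.65464665e-03,  9.71731113e-04, -7.55486870e-04,
        9.38644831e-05,  1.72557782e-03, -3.52031124e-04]), 'effort': array([ 2.12348445e-03, -8.52591348e+01,  6.41227048e-01, -4.26694214e+01,
       -4.87139588e-02,  1.62841415e-02,  1.36597928e-04]), 'eef_pos': array([188.02663237, 595.70451792, 191.52755943]), 'eef_rot': array([-4.78338478e-01, -3.10487765e+00,  1.60903912e-03]), 'force': array([-0.06694466, -0.56652828, -0.88091201]), 'ft_torque': array([-0.03275322,  0.01861637,  0.02830235]), 'gripper_force': 0.0, 'opening': 1.0039048119210345}
```

View pics/top0.png

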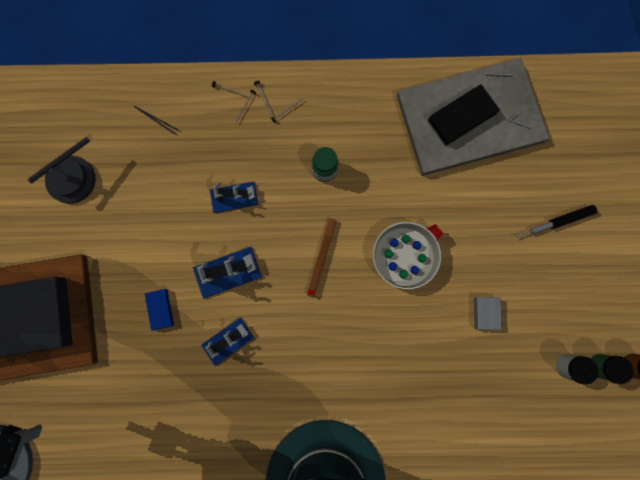

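View pics/side0.png

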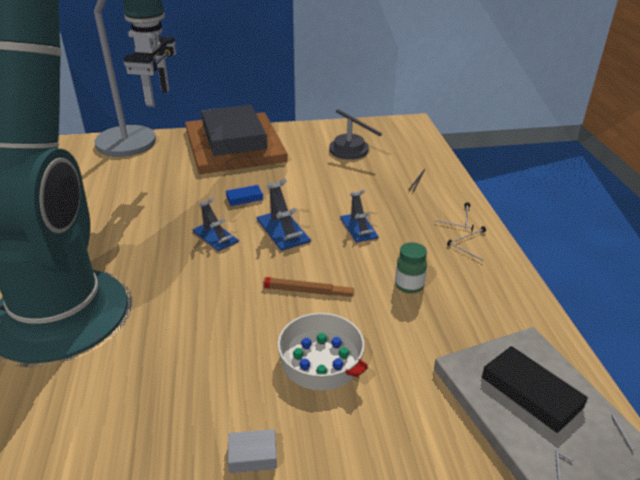

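Top view: three rests at (234,197), (227,272) and (227,341). The middle one looks largest. The stirrer runs from its red end (312,293) to its blade (332,222). The dish is at (407,255) with its lip at (435,232), the jar at (325,163), the anvil at (488,313) and the bur box at (159,310). Side view: the same rests at (360,225), (283,225) and (215,230), with the stirrer at (265..352,288).
Look-alikes: only the rest has any. I'll measure all three.

```bash
cat > h.py <<'E'
from plant import *
import cv2, numpy as np
def ray(n,px):
    c=camera_info(n);K=np.array([[c['fx'],0,c['cx']],[0,c['fy'],c['cy']],[0,0,1]])
    u=cv2.undistortPoints(np.float64(px).reshape(-1,1,2),K,np.float64(c['dist_coeffs']))[:,0]
    T=np.array(c['world_from_camera']);d=np.c_[u[:,0],-u[:,1],-np.ones(len(u))]@T[:3,:3].T
    return T[:3,3],d
def toz(n,px,z):
    o,d=ray(n,px);return o+d*((z-o[2])/d[:,2])[:,None]
def proj(n,P):
    c=camera_info(n);K=np.array([[c['fx'],0,c['cx']],[0,c['fy'],c['cy']],[0,0,1]])
    T=np.array(c['world_from_camera']);q=(np.float64(P).reshape(-1,3)-T[:3,3])@T[:3,:3];q=q*[1,-1,-1]
    return cv2.projectPoints(q,np.zeros(3),np.zeros(3),K,np.float64(c['dist_coeffs']))[0][:,0]
def tri(a,b):
    (o1,d1),(o2,d2)=ray("top",[a]),ray("side",[b]);d1,d2=d1[0],d2[0]
    t=np.linalg.lstsq(np.c_[d1,-d2],o2-o1,rcond=None)[0];p,q=o1+t[0]*d1,o2+t[1]*d2
    return (p+q)/2,np.linalg.norm(p-q)
def blobs(im,lo,hi,box,amin=15):
    x0,y0,x1,y1=box;h=cv2.cvtColor(im,cv2.COLOR_RGB2HSV);m=cv2.inRange(h,lo,hi);k=np.zeros_like(m);k[y0:y1,x0:x1]=m[y0:y1,x0:x1]
    return [(c+0) for c in cv2.findContours(k,cv2.RETR_EXTERNAL,cv2.CHAIN_APPROX_NONE)[0] if cv2.contourArea(c)>=amin]
E
python3 - <<'E'
from h import *
np.set_printoptions(precision=1,suppress=True)
im=cv2.imread('pics/top0.png')[:,:,::-1].copy(); sd=cv2.imread('pics/side0.png')[:,:,::-1].copy()
for c in blobs(im,(100,150,60),(125,255,255),(180,170,275,375),40):
    r=cv2.minAreaRect(c);b=toz("top",cv2.boxPoints(r),10)
    print("base px",r[0],"centre",b.mean(0),"sides",np.linalg.norm(b[1]-b[0]),np.linalg.norm(b[2]-b[1]),b[:,:2].tolist())
print('red',[(cv2.minAreaRect(c)[0],cv2.contourArea(c)) for c in blobs(im,(0,150,60),(8,255,255),(290,200,450,310),8)])
print('red2',[(cv2.minAreaRect(c)[0]) for c in blobs(im,(170,150,60),(180,255,255),(290,200,450,310),8)])
for lo,hi,n in (((100,150,40),(125,255,255),'blue'),((60,120,40),(90,255,255),'green')):
    for c in blobs(im,lo,hi,(370,215,445,295),5): 
        p=c[:,0].mean(0);print(n,p,toz("top",[p],15)[0])
a=cv2.resize(im[235:310,180:340],(800,375),interpolation=cv2.INTER_CUBIC)
b=cv2.resize(sd[170:260,250:320],(300,386),interpolation=cv2.INTER_CUBIC)
e=cv2.resize(im[215:295,365:450],(320,300),interpolation=cv2.INTER_CUBIC)
o=np.zeros((600,800,3),np.uint8);a=cv2.resize(a,(480,225));o[:225,:480]=a;o[:386,490:790]=b;o[240:540,:320]=e
cv2.imwrite('pics/crop1.png',o[:,:,::-1])
E
```

```text
base px (217.4615020751953, 357.1922607421875) centre [282.8 247.7  10. ] sides 29.451023255748428 20.187488403328555 [[283.2220022892145, 265.78325997738654], [299.0675527946328, 240.9582463824079], [282.42379352098766, 229.53371290066445], [266.64633258788757, 254.3271178419805]]
base px (233.76922607421875, 346.1538391113281) centre [307.6 209.4  10. ] sides 38.6674534048364 19.5999492780282 [[305.2869942408711, 231.21540848215562], [326.0954693187433, 198.62431586854777], [309.8756700090778, 187.62085631914005], [289.15315890763384, 220.17078562016235]]
base px (222.1164093017578, 333.15850830078125) centre [338.3 237.1  10. ] sides 109.76727732822215 19.53150084526703 [[319.56230538986404, 289.92129485265116], [373.69104420784834, 194.42818093324192], [356.9287512061376, 184.4029598088245], [303.0275424890494, 279.7570540116235]]
base px (233.0, 277.5) centre [469.6 212.4  10. ] sides 53.162280959563965 26.480981029448056 [[483.2972378834185, 239.04628141041258], [482.33958468196516, 185.8926266238472], [455.8587515311493, 185.80412848465468], [456.80528290858484, 238.7858552094
[... 1163 characters left out ...]
185.79269409179688) centre [695.8 181.9  10. ] sides 39.89366457389118 15.732306836202513 [[701.7324262433826, 202.58493414780227], [705.4896094975704, 162.868589311846], [689.8477709523662, 161.1838444308068], [686.101157185466, 200.83014210761903]]
red [((311.0500183105469, 291.8500061035156), 32.0), ((435.401611328125, 231.08197021484375), 102.5)]
red2 []
blue [414.3 269.7] [ 480.2 -223.1   15. ]
blue [392.4 266. ] [ 490.1 -171.3   15. ]
blue [416.3 244.8] [ 540.3 -230.7   15. ]
blue [393.7 242.2] [ 547.7 -176.7   15. ]
green [402.8 273.3] [ 472.1 -195.4   15. ]
green [421.6 257.6] [ 509.2 -241.8   15. ]
green [388.3 253.3] [ 520.9 -162.6   15. ]
green [405.4 238.4] [ 556.2 -205.3   15. ]
```

View pics/crop1.png

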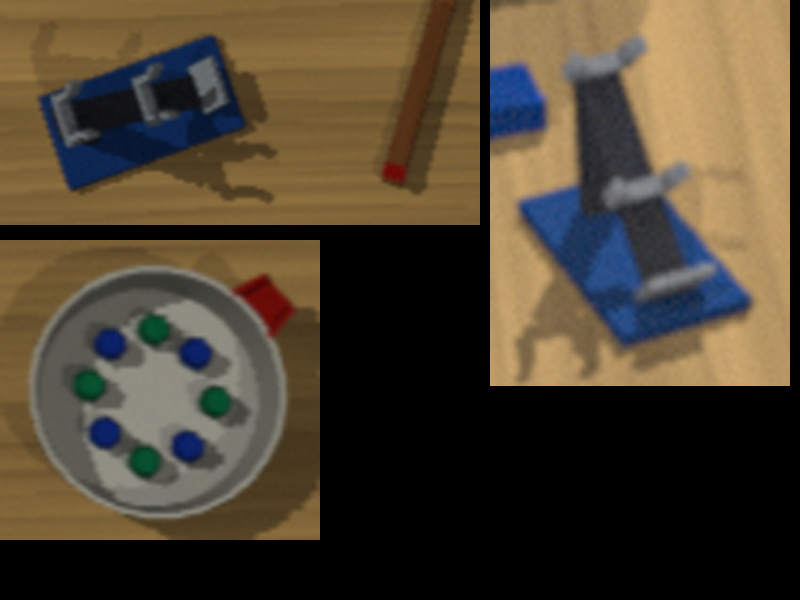

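The crop confirms the middle rest: base corners at top-view px (194,267), (251,247), (261,277) and (204,298). The stop plate is at the right (≈250,263) and the high fork at the left (≈202,273), so the slope rises to the left, which is world +y. The dish rim spans x 373–441 and y 222–289.

```bash
python3 - <<'E'
from h import *
np.set_printoptions(precision=1,suppress=True)
im=cv2.imread('pics/top0.png')[:,:,::-1].copy()
c=toz("top",[(194,267.3),(251,247),(261.3,277.3),(204.3,298)],10);print('sides',[np.linalg.norm(c[i]-c[(i+1)%4]) for i in range(4)],c.mean(0))
v=(c[0]+c[3]-c[1]-c[2])[:2];yr=np.arctan2(v[1],v[0]);print('rest yaw deg',np.degrees(yr))
h=cv2.cvtColor(im,cv2.COLOR_RGB2HSV);print('stirrer hsv',h[258,322],h[230,329],'bench',h[258,300],h[270,345])
roi=np.zeros(h.shape[:2],np.uint8);roi[205:302,300:345]=255
m=((h[...,0]<=12)&(h[...,1]>120)&(roi>0)).astype(np.uint8)
cs=max(cv2.findContours(m,cv2.RETR_EXTERNAL,cv2.CHAIN_APPROX_NONE)[0],key=cv2.contourArea)
r=cv2.minAreaRect(cs);b=toz("top",cv2.boxPoints(r),18);print('stir rect',r,b,[np.linalg.norm(b[i]-b[(i+1)%4]) for i in range(4)])
p=toz("top",[(311.05,291.85),(332,221),(373,255),(441.2,255),(407,222),(407,289),(435.4,231.1)],18);print(p)
rim=toz("top",[(373,255),(441.2,255),(407,221.9),(407,289.1)],45);print('rim',rim,rim.mean(0))
print('lip',toz("top",[(435.4,231.1)],43))
# refined rest via fwd/back
print(toz("top",[(332,220),(311,296)],14))
E
```

```text
sides [np.float64(145.64005128994714), np.float64(78.12055690681699), np.float64(144.6237652047321), np.float64(78.62356506692649)] [482.3 225.2  10. ]
rest yaw deg 108.9064894711177
stirrer hsv [ 12 185  80] [ 13 188  92] bench [ 19 145 120] [ 18 143 109]
stir rect ((311.3999938964844, 291.29998779296875), (8.538147926330566, 7.905693531036377), 18.43494987487793) [[427.4  36.6  18. ]
 [445.1  30.4  18. ]
 [438.4  11.2  18. ]
 [420.7  17.5  18. ]] [np.float64(18.730190589633487), np.float64(20.33352461785824), np.float64(18.71140544577538), np.float64(20.28996661692763)]
[[ 431.6   24.8   18. ]
 [ 601.8  -28.9   18. ]
 [ 517.1 -125.4   18. ]
 [ 514.2 -288.2   18. ]
 [ 595.9 -210.2   18. ]
 [ 434.5 -203.1   18. ]
 [ 572.3 -277.4   18. ]]
rim [[ 514.2 -122.2   45. ]
 [ 511.3 -281.2   45. ]
 [ 591.4 -205.1   45. ]
 [ 433.3 -198.1   45. ]] [ 512.5 -201.6   45. ]
lip [[ 568.4 -271.2   43. ]]
[[605.  -29.1  14. ]
 [421.9  25.1  14. ]]
```

```bash
python3 - <<'E'
from h import *
np.set_printoptions(precision=1,suppress=True)
im=cv2.imread('pics/top0.png')[:,:,::-1].copy();sd=cv2.imread('pics/side0.png')[:,:,::-1].copy()
h=cv2.cvtColor(im,cv2.COLOR_RGB2HSV)
m=np.zeros(h.shape[:2],np.uint8);s=(slice(205,305),slice(300,345));m[s]=((h[s][...,0]<=14)&(h[s][...,1]>160))
m=cv2.morphologyEx(m,cv2.MORPH_CLOSE,np.ones((3,3),np.uint8))
cs=max(cv2.findContours(m,cv2.RETR_EXTERNAL,cv2.CHAIN_APPROX_NONE)[0],key=cv2.contourArea)
r=cv2.minAreaRect(cs);b=toz("top",cv2.boxPoints(r),16);print('stir rect',r,b,[np.linalg.norm(b[i]-b[(i+1)%4]) for i in range(4)])
C=np.array([482.3,225.2,0]);a=np.radians(108.9);ux=np.array([np.cos(a),np.sin(a),0]);uy=np.array([-ux[1],ux[0],0])
for n,px,z in(('stop',(250,262.8),30),('lowfork',(229.3,265.7),65),('topfork',(205,273),118)):
    p=toz("top",[px],z)[0];print(n,p,'along',(p-C)@ux,'across',(p-C)@uy)
for x0 in(-76,-70,-64):
    P=[C+ux*x0+[0,0,28],C+ux*(x0+37.5)+[0,0,65.5],C+ux*(x0+90)+[0,0,118]]
    print(x0,proj("top",P).ravel(),proj("side",P).ravel())
E
```

```text
stir rect ((320.8125305175781, 257.1654968261719), (8.784875869750977, 79.53837585449219), 15.732006072998047) [[426.2  37.4  16. ]
 [610.6 -17.9  16. ]
 [604.3 -38.3  16. ]
 [420.2  17.3  16. ]] [np.float64(192.49608419849034), np.float64(21.374089200006456), np.float64(192.31563167418565), np.float64(20.913384243972267)]
stop [502.4 168.6  30. ] along -60.06004963581475 across -0.7102243520263549
lowfork [493.2 211.4  65. ] along -16.625368990146008 across -5.840158961838114
topfork [473.3 254.6 118. ] along 30.766105921622152 across -1.0533810630535445
-76 [256.5 260.9 239.1 264.8 212.4 270.8] [294.6 238.1 287.5 216.8 277.5 187.2]
-70 [254.2 261.7 236.6 265.7 209.8 271.8] [293.5 236.8 286.4 215.5 276.5 186. ]
-64 [251.8 262.6 234.1 266.6 207.2 272.7] [292.4 235.5 285.3 214.2 275.5 184.8]
```

Request:
{"api": "arm_command", "payload": {"commands": [[0.04, -0.06, 0, 0, 0.06], [0.08, -0.12, 0, 0, 0.06], [0.12, -0.18, 0, 0, 0.06], [0.16, -0.24, 0, 0, 0.06], [0.19, -0.3, 0, 0, 0.06], [0.22, -0.36, 0, 0, 0.06], [0.24, -0.42, 0, 0, 0.06], [0.255, -0.48, 0, 0, 0.06], [0.26, -0.54, 0, 0, 0.06], [0.263, -0.58, 0, 0, 0.06], [0.263, -0.58, 0, 0, 0.06]]}}

```text
time_s: 1.48
eef_pos: [451.0, 12.6, 192.1]
eef_rot: [0.485, 3.104, -0.001]
force: [0.1, 0.8, -0.7]
opening: 0.64
gripper_force: 0.0
```

Request:
{"api": "arm_command", "payload": {"commands": [[0, 0.003, -0.05, 1, 0.06], [0, 0.003, -0.1, 1, 0.06], [0, 0.003, -0.14, 1, 0.06], [0, 0.003, -0.16, 1, 0.06], [0, 0.003, -0.168, 1, 0.06], [0, 0.003, -0.168, 1, 0.06]]}}

```text
time_s: 2.22
eef_pos: [451.2, 18.9, 24.1]
eef_rot: [-0.451, -3.109, 0.0]
force: [-0.3, -0.6, -0.1]
opening: 0.637
gripper_force: 0.0
```

Request:
{"api": "arm_command", "payload": {"commands": [[0, 0, 0, 0, 0], [0, 0, 0, 0, 0], [0, 0, 0, 0, 0], [0, 0, 0, 0, 0]], "squeeze": 5}}

```text
time_s: 2.72
eef_pos: [451.2, 19.0, 24.2]
eef_rot: [0.451, 3.109, 0.0]
force: [-0.2, 1.1, 0.1]
opening: 0.25
gripper_force: 0.0
```

Request:
{"api": "arm_command", "payload": {"commands": [[0, 0, 0, 0, 0], [0, 0, 0, 0, 0], [0, 0, 0, 0, 0]], "squeeze": 5}}

```text
time_s: 3.1
eef_pos: [451.1, 19.0, 24.0]
eef_rot: [0.451, 3.109, -0.0]
force: [1.1, -0.5, -0.5]
opening: 0.007
gripper_force: 0.0
```

```bash
python3 - <<'E'
from h import *
t=snapshot("top");s=snapshot("side")
o=np.zeros((600,800,3),np.uint8);o[:,:400]=cv2.resize(t[195:315,290:370],(400,600),interpolation=cv2.INTER_CUBIC);o[:400,400:]=cv2.resize(s[210:330,240:360],(400,400),interpolation=cv2.INTER_CUBIC)
cv2.imwrite('pics/c2.png',o[:,:,::-1]);print(sense()['eef_pos'],sense()['opening'])
E
```

```text
[451.12903076  18.95424234  23.99321021] 0.006302005638784821
```

View pics/c2.png

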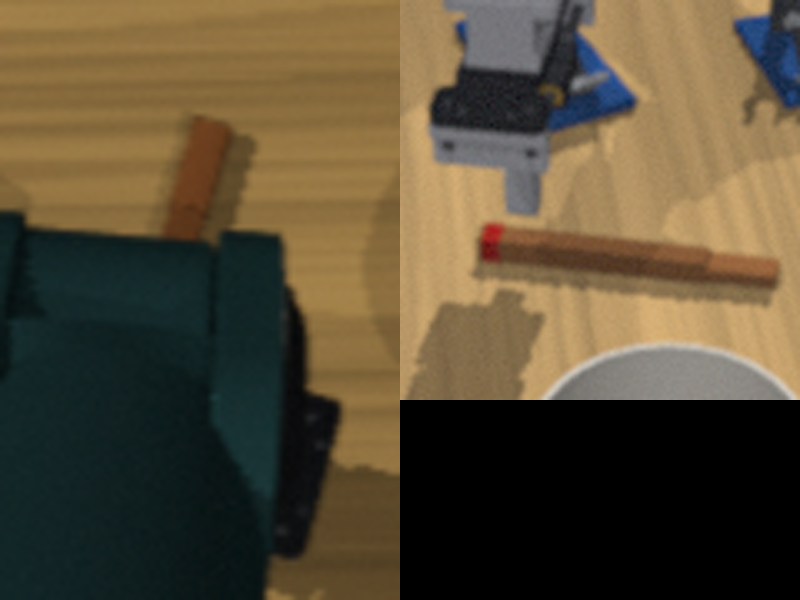

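The gripper closed beside the stirrer without touching it. The fingertips are at side px (277,274) and the stirrer's red end is at side px (265,283), undisturbed. I'll check where the calibration puts each of them.

```bash
python3 - <<'E'
from h import *
np.set_printoptions(precision=1,suppress=True)
print(proj("side",[[451,19,2],[451,19,24],[423,27,9],[607.5,-28,9],[423,27,0]]))
print(toz("side",[(264.6,282.6),(353,291.5)],9),toz("side",[(276.6,273.6)],2),toz("top",[(311.4,294),(332,220)],9))
print(tri((311.4,294.),(264.6,282.6)),tri((332,219.5),(353,291.5)))
# anvil, jar consistency: rest base corner, dish rim in side
print(toz("side",[(278,351),(364,351),(321,317)],45))
E
```

```text
[[276.2 286. ]
 [275.9 278.1]
 [262.9 282.3]
 [351.5 291.1]
 [263.1 285.5]]
[[426.6  25.4   9. ]
 [610.3 -29.8   9. ]] [[455.5  61.    2. ]] [[426.8  24.1   9. ]
 [606.  -29.3   9. ]]
(array([426.6,  24.1,  10.1]), np.float64(0.2119060940700246)) (array([608.9, -29.4,   8.4]), np.float64(3.0791361172883045))
[[ 435.2 -212.4   45. ]
 [ 589.3 -233.9   45. ]
 [ 525.5 -135.4   45. ]]
```

```bash
python3 - <<'E'
from h import *
np.set_printoptions(precision=1,suppress=True)
im=cv2.imread('pics/side0.png')
print(proj("side",[[188,596,170],[188,596,192],[188,596,270],[188+47*.305,596+47*.952,170],[188-47*.305,596-47*.952,170]]))
s=snapshot("side")
o=np.zeros((600,800,3),np.uint8);o[:400,:400]=cv2.resize(im[20:120,110:210],(400,400),interpolation=cv2.INTER_CUBIC)
o[:600,400:]=cv2.resize(s[165:300,240:330],(400,600),interpolation=cv2.INTER_CUBIC)[:,:,::-1]
for q in proj("side",[[188,596,170],[188,596,192]]): cv2.circle(o,tuple(int(v) for v in (q-[110,20])*4),3,(0,255,255),-1)
for q in proj("side",[[451,19,2],[451,19,24],[451,19,102]]): cv2.circle(o,tuple(int(v) for v in (q-[240,165])*4.444+[400,0]),3,(0,255,255),-1)
cv2.imwrite('pics/c3.png',o)
print(sense())
E
```

```text
[[158.8 111.1]
 [157.6 103.5]
 [153.1  75.5]
 [165.2 104.2]
 [152.2 118.3]]
{'time_s': 3.25, 'qpos': array([-0.4,  0.4,  0.3,  2.2, -0.2,  0.6,  1.4]), 'joint_velocities': array([ 0., -0.,  0.,  0., -0.,  0., -0.]), 'effort': array([ -0. , -63. ,   5.9, -26.6,   0. ,   0.1,  -0. ]), 'eef_pos': array([451.1,  19. ,  24. ]), 'eef_rot': array([-0.5, -3.1,  0. ]), 'force': array([-0.3,  0.3,  0.6]), 'ft_torque': array([ 0., -0., -0.]), 'gripper_force': 0.0, 'opening': 0.007942130826414762}
```

View pics/c3.png

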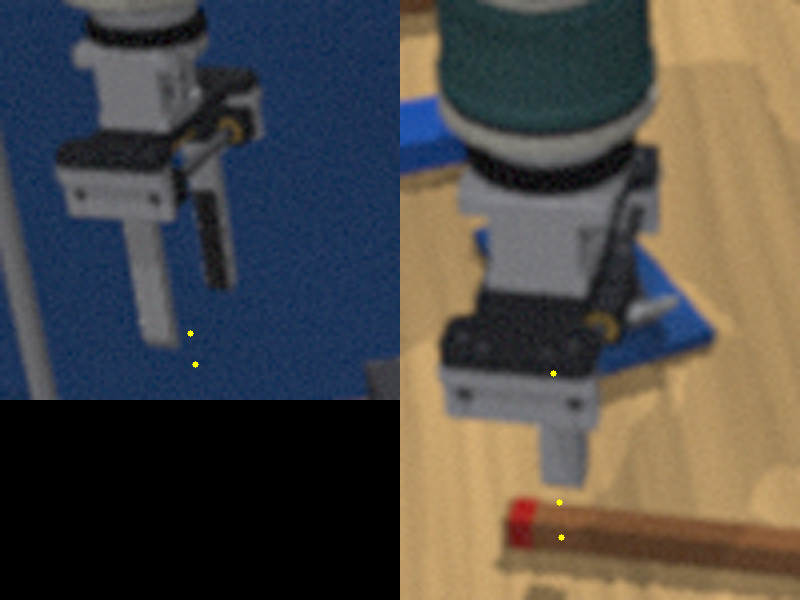

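The fingertips show about 12 px above where the reported TCP puts them, both at the start and now. They also have a gap to their shadow, so they really stand about 30 mm too high. I'll open and descend in small steps while watching the force.

Request:
{"api": "arm_command", "payload": {"commands": [[0, 0, 0, 0, 0.05], [0, 0, 0, 0, 0.05], [0, 0, 0, 0, 0.05], [0, 0, -0.01, 0, 0.05], [0, 0, -0.015, 0, 0.05], [0, 0, -0.018, 0, 0.05], [0, 0, -0.02, 0, 0.05], [0, 0, -0.02, 0, 0.05]]}}

```text
time_s: 4.25
eef_pos: [451.1, 18.9, 3.9]
eef_rot: [-0.451, -3.109, 0.0]
force: [0.4, 0.8, -0.4]
opening: 0.528
gripper_force: 0.0
```

```bash
python3 - <<'E'
from h import *
np.set_printoptions(precision=1,suppress=True)
s=snapshot("side");z=sense();print(z['eef_pos'],z['force'],z['opening'])
o=cv2.resize(s[210:310,235:335],(600,600),interpolation=cv2.INTER_CUBIC)[:,:,::-1].copy()
P=z['eef_pos'];u=np.array([.29,.957,0])*25
for q in proj("side",[P+[0,0,13],P+u+[0,0,13],P-u+[0,0,13]]): cv2.circle(o,tuple(int(v) for v in (q-[235,210])*6),3,(0,255,255),-1)
cv2.imwrite('pics/c4.png',o)
E
```

```text
[451.2  19.    4.1] [-0.3  0.1  0.3] 0.5328428442412387
```

View pics/c4.png

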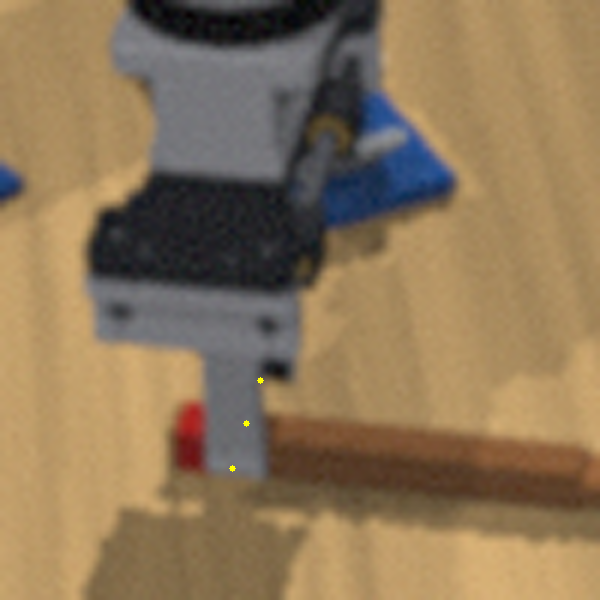

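The near finger's tip is at px (274,290), beside the shaft and at z≈16. So the real fingertips are at about the reported z + 12. I'll go 11 mm lower and close.

Request:
{"api": "arm_command", "payload": {"commands": [[0, 0, -0.004, 0, 0.05], [0, 0, -0.008, 0, 0.05], [0, 0, -0.011, 0, 0.05], [0, 0, -0.011, 0, 0.05]]}}

```text
time_s: 4.8
eef_pos: [451.0, 18.9, -7.2]
eef_rot: [-0.451, -3.109, 0.0]
force: [0.6, 0.1, 0.5]
opening: 0.534
gripper_force: 0.0
```

Request:
{"api": "arm_command", "payload": {"commands": [[0, 0, 0, 0, 0], [0, 0, 0, 0, 0], [0, 0, 0, 0, 0], [0, 0, 0, 0, 0], [0, 0, 0, 0, 0]], "squeeze": 6}}

```text
time_s: 5.42
eef_pos: [451.2, 19.0, -6.9]
eef_rot: [0.451, 3.109, -0.0]
force: [-0.2, -0.2, 1.0]
opening: 0.191
gripper_force: 6.0
```

Gripped: opening 18 mm and grip 6 N. Next I tilt it up in an arc about the blade on the bench, with a light grip so it pivots.

Request:
{"api": "arm_command", "payload": {"commands": [[0.0014, -0.0004, 0.017, 0, 0], [0.003, -0.001, 0.028, 0, 0], [0.006, -0.002, 0.039, 0, 0], [0.009, -0.003, 0.05, 0, 0], [0.012, -0.004, 0.061, 0, 0], [0.017, -0.005, 0.07, 0, 0], [0.022, -0.007, 0.08, 0, 0], [0.028, -0.008, 0.09, 0, 0], [0.034, -0.01, 0.099, 0, 0], [0.04, -0.012, 0.107, 0, 0], [0.046, -0.014, 0.115, 0, 0], [0.046, -0.014, 0.115, 0, 0]], "squeeze": 3}}

```text
time_s: 6.92
eef_pos: [497.8, 4.8, 108.5]
eef_rot: [0.452, 3.108, 0.0]
force: [0.0, -0.2, -0.6]
opening: 0.187
gripper_force: 3.0
```

```bash
cat > view.py <<'E'
from h import *
import sys
np.set_printoptions(precision=1,suppress=True)
def look(name,tb,sb):
    t=snapshot("top");s=snapshot("side");z=sense();print(z['time_s'],z['eef_pos'],z['force'],z['opening'],z['gripper_force'])
    cv2.imwrite(f'pics/{name}_t.png',t[:,:,::-1]);cv2.imwrite(f'pics/{name}_s.png',s[:,:,::-1])
    f=lambda im,b:cv2.resize(im[b[1]:b[3],b[0]:b[2]],None,fx=400/(b[2]-b[0]),fy=400/(b[2]-b[0]),interpolation=cv2.INTER_CUBIC)[:600]
    A,B=f(t,tb),f(s,sb);o=np.zeros((600,800,3),np.uint8);o[:len(A),:400]=A;o[:len(B),400:]=B;cv2.imwrite(f'pics/{name}.png',o[:,:,::-1])
E
python3 -c "
from view import *
look('c5',(290,195,370,315),(250,190,370,330))"
```

```text
7.025 [497.    5.  107.8] [ 0.6  0.8 -0.7] 0.18989224095189566 3.0000026151537895
```

View pics/c5.png

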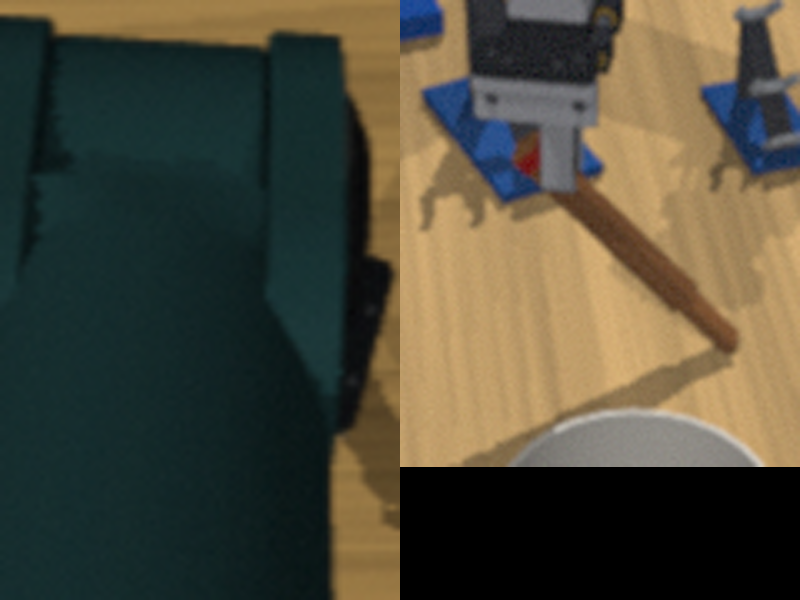

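It pivots with the light grip. The blade tip is at side px (349,293), still on the bench, and the stirrer is at about 45°. I'll lock the grip, lift, and refine the rest's pose.

Request:
{"api": "arm_command", "payload": {"commands": [[0, 0, 0, 0, 0], [0, 0, 0, 0, 0], [0, 0, 0.03, 0, 0], [0, 0, 0.07, -6, 0], [0, 0, 0.11, -14, 0], [0, 0.01, 0.13, -24, 0], [0, 0.03, 0.14, -34, 0], [0, 0.06, 0.15, -44, 0], [0, 0.08, 0.15, -54.4, 0], [0, 0.08, 0.15, -54.4, 0], [0, 0.08, 0.15, -54.4, 0]], "squeeze": 40}}

```text
time_s: 8.4
eef_pos: [497.0, 84.3, 257.8]
eef_rot: [-1.819, -2.561, 0.001]
force: [-0.2, -0.6, -0.5]
opening: 0.185
gripper_force: 40.0
```

```bash
python3 - <<'E'
from view import *
im=cv2.imread('pics/top0.png')[:,:,::-1].copy();sd=cv2.imread('pics/side0.png')[:,:,::-1].copy()
def hull(im,box):
    cs=blobs(im,(100,140,30),(125,255,255),box,10);p=cv2.convexHull(np.vstack(cs));return p
for n,i,box in(("top",im,(188,240,268,304)),("side",sd,(252,200,318,252))):
    p=hull(i,box)[:,0].astype(float);w=toz(n,p,10)[:,:2].astype(np.float32);r=cv2.minAreaRect(w);print(n,r)
# bright-grey parts
for n,i,box in(("top",im,(188,240,268,304)),("side",sd,(252,165,318,252))):
    for c in blobs(i,(0,0,95),(180,75,255),box,6): print(n,'grey',c[:,0].mean(0),cv2.boundingRect(c),cv2.contourArea(c))
t=snapshot("top");s=snapshot("side");z=sense();print(z['eef_pos'],z['eef_rot'],z['opening'],z['gripper_force'])
cv2.imwrite('pics/c6_t.png',t[:,:,::-1]);cv2.imwrite('pics/c6_s.png',s[:,:,::-1])
h=cv2.cvtColor(s,cv2.COLOR_RGB2HSV);h0=cv2.cvtColor(sd,cv2.COLOR_RGB2HSV)
m=((h[...,0]<=13)&(h[...,1]>150)).astype(np.uint8);m[:, :180]=0;m[:100]=0;m[330:]=0;m[:,420:]=0
for c in cv2.findContours(m,cv2.RETR_EXTERNAL,cv2.CHAIN_APPROX_NONE)[0]:
    if cv2.contourArea(c)>30: print(cv2.minAreaRect(c),cv2.boundingRect(c))
E
```

```text
top ((483.1101379394531, 226.92164611816406), (77.73672485351562, 146.73609924316406), 19.19769859313965)
side ((484.61688232421875, 220.97201538085938), (76.74893188476562, 149.77554321289062), 19.02024269104004)
top grey [204.4 280.4] (202, 279, 7, 5) 7.5
top grey [247.9 259.9] (243, 254, 10, 13) 49.0
side grey [293.5 224.4] (277, 208, 34, 32) 129.0
side grey [275.9 183.4] (267, 178, 20, 11) 81.5
[497.1  84.1 257.9] [-1.8 -2.6  0. ] 0.18704897195091696 39.99967575073242
```

```bash
python3 - <<'E'
from view import *
E=np.array([535.6,-27.4,154]);G=np.array([497,84.2,274])
for n in("top","side"):
    a=cv2.imread(f'pics/{n}0.png').astype(int);b=cv2.imread(f'pics/c6_{n[0]}.png');d=(abs(b.astype(int)-a).sum(2)>60).astype(np.uint8)*255
    p,g=proj(n,[E,G]);print(n,'expected tip',p,'grip',g)
    h=cv2.cvtColor(b,cv2.COLOR_BGR2HSV);m=d*((h[...,0]<=15)&(h[...,1]>130)).astype(np.uint8)
    m=cv2.morphologyEx(m,cv2.MORPH_OPEN,np.ones((2,2),np.uint8))
    for c in cv2.findContours(m,cv2.RETR_EXTERNAL,cv2.CHAIN_APPROX_NONE)[0]:
        if cv2.contourArea(c)>25: print(cv2.contourArea(c),cv2.boundingRect(c),np.int32(cv2.boxPoints(cv2.minAreaRect(c))).tolist())
E
```

```text
top expected tip [333.8 240.1] grip [276.7 252.7]
128.0 (306, 240, 18, 12) [[305, 242], [322, 239], [324, 248], [306, 251]]
side expected tip [318.3 238.4] grip [291.4 159. ]
633.0 (292, 144, 31, 93) [[284, 146], [294, 143], [322, 234], [313, 237]]
```

Request:
{"api": "arm_command", "payload": {"commands": [[-0.006, 0.04, 0, 0, 0], [-0.012, 0.08, 0, 0, 0], [-0.018, 0.12, 0, 0, 0], [-0.022, 0.15, 0, 0, 0], [-0.024, 0.17, -0.01, 0, 0], [-0.024, 0.17, -0.03, 0, 0], [-0.024, 0.17, -0.05, 0, 0], [-0.024, 0.17, -0.065, 0, 0], [-0.024, 0.17, -0.075, 0, 0], [-0.024, 0.17, -0.075, 0, 0]]}}

```text
time_s: 9.75
eef_pos: [473.1, 254.6, 182.5]
eef_rot: [-1.823, -2.559, 0.002]
force: [0.3, -0.3, -1.1]
opening: 0.184
gripper_force: 40.0
```

```bash
python3 -c "
from view import *
look('c7',(185,215,305,305),(240,150,330,285))"
```

```text
9.85 [473.4 255.  183.4] [ 0.2  0.2 -0.7] 0.18538971027200346 39.99977231025696
```

View pics/c7.png

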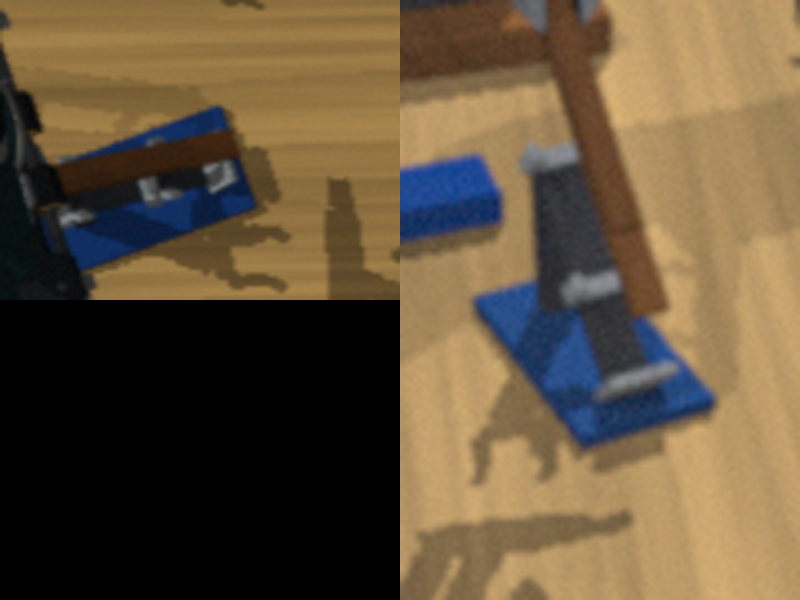

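The tip is at top px (256,257) and side px (296,219). The stirrer hangs 45°, parallel above the rest and clear of the forks. Stop plate middle: side px (293.4,235.5), top px ≈(250,263). Checking by triangulation.

```bash
python3 - <<'E'
from view import *
C=np.array([483.9,223.9,0]);a=np.radians(109);ux=np.array([np.cos(a),np.sin(a),0]);uy=np.array([-ux[1],ux[0],0])
def rep(n,p): print(n,p,'along %.1f across %.1f'%((p-C)@ux,(p-C)@uy))
T,g=tri((256.1,257.0),(295.8,219.3));rep('tip',T);print('gap',g)
rep('grip',np.array([473.4,255,199.4]))
P,g=tri((250,262.8),(293.4,235.5));rep('plate',P);print('gap',g)
# segment stirrer in both views, fit axis lines vs model
b=cv2.imread('pics/c7_t.png');h=cv2.cvtColor(b,cv2.COLOR_BGR2HSV);m=np.zeros(h.shape[:2],np.uint8);s=(slice(240,285),slice(200,262));m[s]=(h[s][...,0]<=14)&(h[s][...,1]>150)&(h[s][...,2]<140)
c=max(cv2.findContours(m,cv2.RETR_EXTERNAL,cv2.CHAIN_APPROX_NONE)[0],key=cv2.contourArea);r=cv2.minAreaRect(c);print('top rect',r,cv2.boxPoints(r).ravel())
d=np.array([-1,0,1.])  # slope
for nm,t in(('tip',0),('60',60),('120',120),('167',167)):
    Q=T+t*.7071*(ux+[0,0,1]);print(nm,proj("top",[Q])[0],proj("side",[Q])[0])
for x0 in(-70,-65,-60,-55):
    S=C+x0*ux+[0,0,28]; w=[S+uy*15,S-uy*15,S+.7071*9*(-ux+[0,0,1])+uy*15,S+.7071*9*(-ux+[0,0,1])-uy*15]
    print(x0,'side',proj("side",w).ravel(),'top',proj("top",w).ravel())
E
```

```text
tip [510.  147.   84.9] along -81.2 across 0.4
gap 0.1734395491154957
grip [473.4 255.  199.4] along 32.8 across -0.2
plate [504.4 169.4  24.1] along -58.2 across -1.6
gap 2.7507606318683364
top rect ((228.99746704101562, 263.4876708984375), (8.64059829711914, 54.305152893066406), 78.40782928466797) [201.5 264.7 254.7 253.8 256.5 262.3 203.3 273.2]
tip [256.1 257. ] [295.8 219.3]
60 [235.2 261.6] [287.5 194.6]
120 [212.4 266.6] [279.2 170.1]
167 [193.1 270.9] [272.7 151. ]
-70 side [288.5 238.8 300.1 235.4 289.6 238.  301.3 234.5] top [256.7 266.9 252.6 255.1 258.9 265.8 254.8 253.9]
-65 side [287.6 237.6 299.2 234.2 288.7 236.8 300.3 233.4] top [254.8 267.6 250.7 255.8 256.9 266.5 252.8 254.6]
-60 side [286.7 236.5 298.2 233.2 287.8 235.7 299.4 232.3] top [252.8 268.4 248.7 256.6 254.9 267.2 250.8 255.4]
-55 side [285.8 235.4 297.3 232.1 286.9 234.6 298.5 231.2] top [250.8 269.1 246.7 257.3 252.9 267.9 248.8 256.1]
```

Request:
{"api": "arm_command", "payload": {"commands": [[-0.0033, 0.0095, -0.01, 0, 0], [-0.0065, 0.0189, -0.02, 0, 0], [-0.0085, 0.0246, -0.026, 0, 0], [-0.0101, 0.0293, -0.031, 0, 0], [-0.0114, 0.0331, -0.035, 0, 0], [-0.0114, 0.0331, -0.035, 0, 0]]}}

```text
time_s: 10.6
eef_pos: [461.6, 288.2, 147.8]
eef_rot: [-1.822, -2.559, 0.001]
force: [-0.1, -0.3, 0.5]
opening: 0.189
gripper_force: 40.0
```

Request:
{"api": "arm_command", "payload": {"commands": [[-0.0007, 0.0019, -0.002, 0, 0], [-0.0013, 0.0038, -0.004, 0, 0], [-0.0013, 0.0038, -0.004, 0, 0]]}}

```text
time_s: 10.98
eef_pos: [460.8, 291.7, 144.3]
eef_rot: [1.823, 2.558, 0.0]
force: [0.3, -1.5, 4.9]
opening: 0.185
gripper_force: 40.0
```

Request:
{"api": "arm_command", "payload": {"commands": [[0.0002, -0.0007, 0.0007, 0, 0], [0.0014, -0.004, -0.003, 0, 0], [0.0025, -0.0074, -0.0064, 0, 0], [0.0037, -0.0107, -0.01, 0, 0], [0.0037, -0.0107, -0.01, 0, 0]]}}

```text
time_s: 11.6
eef_pos: [465.0, 284.9, 136.7]
eef_rot: [-1.82, -2.559, -0.011]
force: [-8.0, 11.9, 36.3]
opening: 0.188
gripper_force: 40.1
```

Request:
{"api": "arm_command", "payload": {"commands": [[0.0005, -0.0013, -0.0014, 0, 0], [0.0009, -0.0027, -0.0028, 0, 0], [0.0009, -0.0027, -0.0028, 0, 0]]}}

```text
time_s: 11.98
eef_pos: [466.2, 283.6, 135.0]
eef_rot: [-1.819, -2.56, -0.015]
force: [-12.3, 15.1, 50.1]
opening: 0.185
gripper_force: 40.4
```

Upslope force with almost no sideways part, so the blade is on the stop. I'll back off a little, loosen to 3 N and check.

Request:
{"api": "arm_command", "payload": {"commands": [[-0.0012, 0.0035, 0.0035, 0, 0], [-0.0016, 0.0047, 0.0047, 0, 0], [-0.0016, 0.0047, 0.0047, 0, 0]]}}

```text
time_s: 12.35
eef_pos: [463.7, 283.3, 136.0]
eef_rot: [1.823, 2.559, 0.001]
force: [-0.5, 1.8, 8.2]
opening: 0.19
gripper_force: 39.9
```

Request:
{"api": "arm_command", "payload": {"commands": [[0, 0, 0, 0, 0], [0, 0, 0, 0, 0], [0, 0, 0, 0, 0]], "squeeze": 3}}

```text
time_s: 12.72
eef_pos: [463.3, 283.1, 135.7]
eef_rot: [-1.823, -2.559, 0.001]
force: [-1.1, 1.8, 2.4]
opening: 0.193
gripper_force: 3.0
```

```bash
python3 -c "
from view import *
look('c8',(185,230,275,305),(250,150,320,255))"
```

```text
12.825 [463.3 283.1 135.8] [-0.7  1.   1.9] 0.19277168597723782 2.9984701797366142
```

View pics/c8.png

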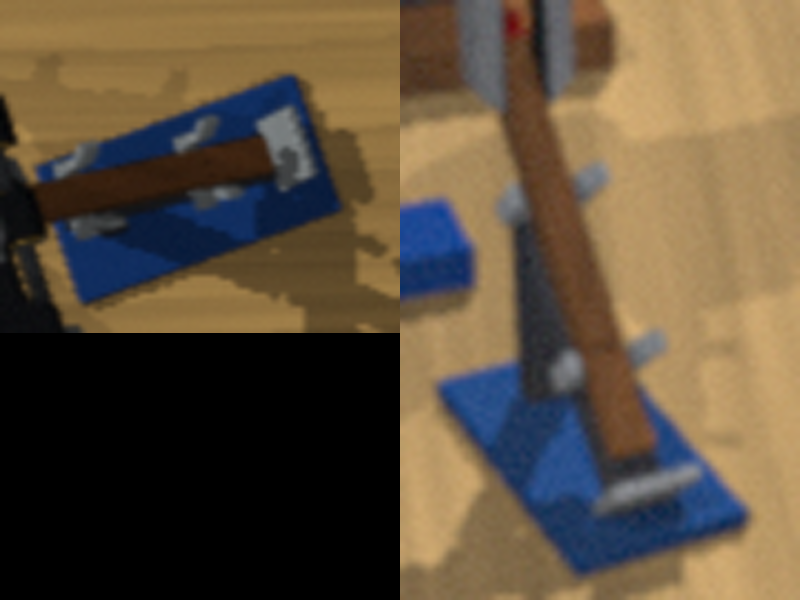

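The stirrer is in both forks, but there's a gap of about 8–9 mm between the blade end (side px 290.6,229.6) and the stop plate (side px ≈294,235). The shoulder between shaft and blade has most likely caught on the lower fork's sill. I'll regrip, lift about 8 mm off the slope, slide down past it and lower again.

Request:
{"api": "arm_command", "payload": {"commands": [[0, 0, 0, 0, 0], [0, 0, 0, 0, 0], [0.0009, -0.0027, 0.0029, 0, 0], [0.0018, -0.0053, 0.0057, 0, 0], [0.0018, -0.0053, 0.0057, 0, 0], [0.0027, -0.008, 0.0028, 0, 0], [0.0034, -0.01, 0.0007, 0, 0], [0.0034, -0.01, 0.0007, 0, 0]], "squeeze": 40}}

```text
time_s: 13.82
eef_pos: [466.8, 272.9, 136.3]
eef_rot: [-1.823, -2.559, 0.001]
force: [0.4, -0.6, -0.9]
opening: 0.187
gripper_force: 40.0
```

Request:
{"api": "arm_command", "payload": {"commands": [[0.0005, -0.0013, -0.0014, 0, 0], [0.0005, -0.0013, -0.0014, 0, 0]]}}

```text
time_s: 14.08
eef_pos: [467.4, 271.8, 135.1]
eef_rot: [-1.823, -2.559, 0.0]
force: [0.4, 0.3, -1.2]
opening: 0.187
gripper_force: 40.0
```

Request:
{"api": "arm_command", "payload": {"commands": [[-0.0007, 0.002, -0.0021, 0, 0], [-0.0011, 0.0033, -0.0035, 0, 0], [-0.0011, 0.0033, -0.0035, 0, 0]]}}

```text
time_s: 14.45
eef_pos: [466.1, 275.3, 131.6]
eef_rot: [-1.822, -2.559, 0.001]
force: [-0.1, 0.3, -1.5]
opening: 0.189
gripper_force: 40.0
```

Request:
{"api": "arm_command", "payload": {"commands": [[0.0003, -0.0007, -0.0007, 0, 0], [0.0005, -0.0013, -0.0014, 0, 0], [0.0005, -0.0013, -0.0014, 0, 0]]}}

```text
time_s: 14.82
eef_pos: [466.8, 273.7, 130.3]
eef_rot: [-1.823, -2.559, 0.0]
force: [1.0, 0.0, -1.1]
opening: 0.191
gripper_force: 40.0
```

Request:
{"api": "arm_command", "payload": {"commands": [[0.0005, -0.0013, -0.0014, 0, 0], [0.0007, -0.002, -0.0021, 0, 0], [0.0007, -0.002, -0.0021, 0, 0]]}}

```text
time_s: 15.2
eef_pos: [467.5, 272.9, 128.7]
eef_rot: [-1.821, -2.559, -0.002]
force: [-2.1, 4.5, 6.0]
opening: 0.187
gripper_force: 40.0
```

Request:
{"api": "arm_command", "payload": {"commands": [[-0.0002, 0.0007, -0.0007, 0, 0], [-0.0004, 0.0013, -0.0014, 0, 0], [-0.0004, 0.0013, -0.0014, 0, 0]]}}

```text
time_s: 15.58
eef_pos: [467.2, 274.3, 127.4]
eef_rot: [-1.821, -2.559, -0.002]
force: [-3.7, 4.6, 7.0]
opening: 0.187
gripper_force: 40.0
```

Reached the stop with a pure upslope force. Releasing.

Request:
{"api": "arm_command", "payload": {"commands": [[0, 0, 0, 0, 0], [0, 0, 0, 0, 0], [-0.0004, 0.0013, -0.0014, 0, 0], [-0.0004, 0.0013, -0.0014, 0, 0]], "squeeze": 3}}

```text
time_s: 16.08
eef_pos: [466.6, 274.5, 125.3]
eef_rot: [1.823, 2.559, -0.0]
force: [-0.8, 3.1, 1.6]
opening: 0.195
gripper_force: 3.0
```

Request:
{"api": "arm_command", "payload": {"commands": [[0, 0, 0, 0, 0.05], [0, 0, 0, 0, 0.05], [0, 0, 0, 0, 0.05], [0, 0, 0, 0, 0.05], [0, 0, 0.03, 0, 0.05], [0, 0, 0.05, 0, 0.05], [0, 0.03, 0.08, 0, 0.05], [0, 0.07, 0.1, 0, 0.05], [0, 0.12, 0.1, 0, 0.05]]}}

```text
time_s: 17.2
eef_pos: [467.5, 395.7, 227.5]
eef_rot: [1.824, 2.557, 0.005]
force: [1.1, -0.1, -0.9]
opening: 0.533
gripper_force: 0.0
```

```bash
python3 - <<'E'
from view import *
C=np.array([483.9,223.9,0]);a=np.radians(109);ux=np.array([np.cos(a),np.sin(a),0]);uy=np.array([-ux[1],ux[0],0])
t=snapshot("top");s=snapshot("side");z=sense();print(z['time_s'],z['eef_pos'])
cv2.imwrite('pics/c9_t.png',t[:,:,::-1]);cv2.imwrite('pics/c9_s.png',s[:,:,::-1])
for n,im,box in(("top",t,(188,240,262,304)),("side",s,(252,140,318,252))):
    h=cv2.cvtColor(im,cv2.COLOR_RGB2HSV);m=np.zeros(h.shape[:2],np.uint8);q=(slice(box[1],box[3]),slice(box[0],box[2]))
    m[q]=(h[q][...,0]<=14)&(h[q][...,1]>150);m=cv2.morphologyEx(m,cv2.MORPH_OPEN,np.ones((2,2),np.uint8))
    for c in cv2.findContours(m,cv2.RETR_EXTERNAL,cv2.CHAIN_APPROX_NONE)[0]:
        if cv2.contourArea(c)>25: print(n,cv2.contourArea(c),cv2.boundingRect(c),cv2.boxPoints(cv2.minAreaRect(c)).round().tolist())
    print(n,'red',[(cv2.minAreaRect(c)) for c in blobs(im,(0,190,90),(6,255,255),box,4)])
for x0 in(-62,-58,-54):
    S=C+x0*ux+[0,0,28];T=S+138*ux+[0,0,138];print(x0,proj("top",[S,T]).ravel(),proj("side",[S,T]).ravel())
E
```

```text
17.3 [464.9 399.6 224.9]
top 419.5 (189, 261, 62, 21) [[187.0, 273.0], [249.0, 260.0], [251.0, 268.0], [189.0, 282.0]]
top red []
side 57.0 (264, 156, 12, 9) [[263.0, 157.0], [274.0, 155.0], [275.0, 162.0], [264.0, 165.0]]
side red [((267.9053955078125, 159.43243408203125), (4.1099748611450195, 8.219949722290039), 80.53767395019531)]
-62 [251.5 262.2 179.8 278.5] [292.9 235.3 266.8 158.1]
-58 [249.9 262.7 178.  279.1] [292.1 234.4 266.2 157.3]
-54 [248.3 263.3 176.1 279.8] [291.4 233.5 265.5 156.6]
```

It's home: the tip at top px (250,264) and the red end at side px (268,159) match the model of the seated pose. Next I regrip nearer the red end, about 17 mm from it.

Request:
{"api": "arm_command", "payload": {"commands": [[-0.001, -0.04, 0, 0, 0.05], [-0.003, -0.08, 0, 0, 0.05], [-0.0036, -0.1095, 0, 0, 0.05], [-0.0036, -0.1095, 0, 0, 0.05], [-0.0036, -0.1095, -0.03, 0, 0.05], [-0.0036, -0.1095, -0.06, 0, 0.05], [-0.0036, -0.1095, -0.085, 0, 0.05], [-0.0036, -0.1095, -0.0946, 0, 0.05], [-0.0036, -0.1095, -0.0946, 0, 0.05]]}}

```text
time_s: 18.42
eef_pos: [463.0, 285.2, 130.8]
eef_rot: [-1.822, -2.559, 0.001]
force: [-0.0, -0.2, 0.5]
opening: 0.528
gripper_force: 0.0
```

Request:
{"api": "arm_command", "payload": {"commands": [[0, 0, 0, 0, 0], [0, 0, 0, 0, 0], [0, 0, 0, 0, 0], [0, 0, 0, 0, 0], [0, 0, 0, 0, 0], [0, 0, 0, 0, 0]], "squeeze": 40}}

```text
time_s: 19.18
eef_pos: [463.2, 285.1, 131.1]
eef_rot: [1.823, 2.559, 0.0]
force: [-0.5, -0.4, 6.1]
opening: 0.187
gripper_force: 40.0
```

Request:
{"api": "arm_command", "payload": {"commands": [[0.0033, -0.0095, 0.01, 0, 0], [0.0065, -0.0189, 0.02, 0, 0], [0.0098, -0.0284, 0.03, 0, 0], [0.0138, -0.04, 0.045, 0, 0], [0.0138, -0.05, 0.09, 0, 0], [0.016, -0.08, 0.13, 2, 0], [0.02, -0.13, 0.14, 5, 0], [0.025, -0.18, 0.14, 9, 0], [0.03, -0.23, 0.14, 13, 0], [0.035, -0.28, 0.14, 17, 0], [0.037, -0.32, 0.14, 20, 0], [0.037, -0.335, 0.14, 20, 0]]}}

```text
time_s: 20.68
eef_pos: [499.7, -53.0, 271.6]
eef_rot: [1.354, 2.834, 0.0]
force: [0.8, 0.8, -0.1]
opening: 0.187
gripper_force: 40.0
```

Request:
{"api": "arm_command", "payload": {"commands": [[0, 0, 0, 0, 0], [0, 0, 0, 0, 0], [0, 0, 0, 0, 0], [0, 0, 0, 0, 0], [0, 0, 0, 0, 0], [0, 0, 0, 0, 0]], "squeeze": 3}}

```text
time_s: 21.42
eef_pos: [500.1, -49.9, 270.8]
eef_rot: [-1.35, -2.837, 0.0]
force: [0.1, -1.1, -1.5]
opening: 0.189
gripper_force: 3.0
```

```bash
cat > stir.py <<'E'
from view import *
def seg(name):
    s=snapshot("side");z=sense();print(z['time_s'],z['eef_pos'],z['force'],z['opening'],z['gripper_force']);cv2.imwrite(f'pics/{name}_s.png',s[:,:,::-1])
    g=proj("side",[z['eef_pos']+[0,0,20]])[0];print('grip px',g,'vertical tip px',proj("side",[z['eef_pos']+[0,0,20-178]])[0],'scale px/mm',np.linalg.norm(g-proj("side",[z['eef_pos']+[10,0,20]])[0])/10)
    a=cv2.imread('pics/side0.png').astype(int);d=abs(s[:,:,::-1].astype(int)-a).sum(2)>50
    h=cv2.cvtColor(s,cv2.COLOR_RGB2HSV);m=(d&(h[...,0]<=15)&(h[...,1]>130)).astype(np.uint8)*255
    x,y=g.astype(int);k=np.zeros_like(m);k[max(0,y-30):y+150,max(0,x-90):x+120]=255;m=cv2.morphologyEx(m&k,cv2.MORPH_OPEN,np.ones((3,3),np.uint8))
    for c in cv2.findContours(m,cv2.RETR_EXTERNAL,cv2.CHAIN_APPROX_NONE)[0]:
        if cv2.contourArea(c)>60: print(cv2.contourArea(c),cv2.boundingRect(c),cv2.boxPoints(cv2.minAreaRect(c)).round(1).tolist())
E
python3 -c "
from stir import *
seg('d1')"
```

```text
21.475 [500.1 -50.  270.8] [-0.1 -0.3 -0.9] 0.1897579233158258 2.999982051551342
grip px [301.  185.9] vertical tip px [302.1 263.3] scale px/mm 0.5504464157149261
637.0 (303, 199, 42, 73) [[301.5, 199.6999969482422], [311.79998779296875, 194.8000030517578], [346.3999938964844, 267.5], [336.1000061035156, 272.3999938964844]]
```

```bash
python3 - <<'E'
from view import *
g=np.array([500,-50,291.])
for L in(172,178,184):
  for th in range(0,60,10):
    t=np.radians(th);print(L,th,proj("side",[g+L*np.array([.63*np.sin(t),-.78*np.sin(t),-np.cos(t)])])[0],end=' ')
  print()
E
```

```text
172 0 [302.  260.9] 172 10 [313.1 266.3] 172 20 [324.2 269.6] 172 30 [335.1 270.6] 172 40 [345.4 269.1] 172 50 [354.8 264.9] 
178 0 [302.1 263.3] 178 10 [313.5 268.9] 178 20 [325.  272.4] 178 30 [336.2 273.5] 178 40 [346.9 272. ] 178 50 [356.7 267.7] 
184 0 [302.1 265.7] 184 10 [313.9 271.5] 184 20 [325.8 275.2] 184 30 [337.4 276.3] 184 40 [348.4 274.8] 184 50 [358.6 270.5]
```

The light grip let it swing only to about 36° from vertical. I'll bring it upright by touching the tip on clear bench and moving the hand over it.

Request:
{"api": "arm_command", "payload": {"commands": [[0.02, 0.04, 0, 0, 0], [0.04, 0.08, 0, 0, 0], [0.04, 0.08, -0.04, 0, 0], [0.04, 0.08, -0.08, 0, 0], [0.04, 0.08, -0.11, 0, 0], [0.04, 0.08, -0.13, 0, 0], [0.04, 0.08, -0.14, 0, 0], [0.04, 0.08, -0.145, 0, 0], [0.04, 0.08, -0.145, 0, 0]]}}

```text
time_s: 22.6
eef_pos: [540.3, 30.0, 126.2]
eef_rot: [1.35, 2.836, 0.0]
force: [0.2, 0.3, -0.1]
opening: 0.191
gripper_force: 3.0
```

Request:
{"api": "arm_command", "payload": {"commands": [[0.005, -0.006, 0.005, 0, 0], [0.01, -0.0125, 0.009, 0, 0], [0.019, -0.0234, 0.015, 0, 0], [0.028, -0.034, 0.021, 0, 0], [0.037, -0.046, 0.025, 0, 0], [0.0466, -0.0577, 0.028, 0, 0], [0.0564, -0.07, 0.03, 0, 0], [0.066, -0.082, 0.03, 0, 0], [0.066, -0.082, 0.03, 0, 0]]}}

```text
time_s: 23.72
eef_pos: [606.4, -53.2, 155.5]
eef_rot: [-1.353, -2.835, 0.001]
force: [-0.5, 0.1, -1.6]
opening: 0.188
gripper_force: 3.0
```

```bash
python3 -c "
from stir import *
seg('d2')"
```

```text
23.775 [606.  -52.4 155.4] [-0.7  0.4 -0.9] 0.1901802345861824 2.999984174966812
grip px [356.3 233.9] vertical tip px [352.8 302.9] scale px/mm 0.5096497171941701
458.5 (358, 250, 32, 62) [[357.29998779296875, 251.3000030517578], [367.0, 247.1999969482422], [392.6000061035156, 308.20001220703125], [382.8999938964844, 312.29998779296875]]
```

Request:
{"api": "arm_command", "payload": {"commands": [[0, 0, -0.014, 0, 0], [0, 0, -0.028, 0, 0], [0, 0, -0.028, 0, 0], [0.008, -0.01, -0.022, 0, 0], [0.014, -0.017, -0.017, 0, 0], [0.0227, -0.028, -0.011, 0, 0], [0.032, -0.04, -0.007, 0, 0], [0.0416, -0.0515, -0.004, 0, 0], [0.0513, -0.0636, -0.002, 0, 0], [0.061, -0.0757, -0.002, 0, 0], [0.063, -0.078, -0.002, 0, 0]]}}

```text
time_s: 25.15
eef_pos: [669.3, -131.3, 153.5]
eef_rot: [-1.352, -2.836, 0.001]
force: [-0.3, -0.1, -1.3]
opening: 0.189
gripper_force: 3.0
```

```bash
python3 -c "
from stir import *
seg('d3')"
```

```text
25.2 [ 669.2 -130.9  153.4] [-0.1 -0.3 -1.1] 0.1896431057208417 2.999911978840828
grip px [398.4 256.6] vertical tip px [391.2 326.8] scale px/mm 0.5315895775296611
332.0 (407, 294, 23, 42) [[406.0, 294.3999938964844], [415.8999938964844, 290.70001220703125], [431.6000061035156, 332.5], [421.70001220703125, 336.20001220703125]]
187.5 (398, 265, 18, 27) [[396.20001220703125, 267.8999938964844], [405.79998779296875, 264.29998779296875], [415.70001220703125, 290.79998779296875], [406.1000061035156, 294.29998779296875]]
```

```bash
cat >> stir.py <<'E'
from scipy.optimize import least_squares
def fit(g,tip,mid,yaw=-51):
    c,s=np.cos(np.radians(yaw)),np.sin(np.radians(yaw))
    def f(p):
        d=np.array([c*np.sin(p[0]),s*np.sin(p[0]),-np.cos(p[0])])
        a=proj("side",[g+p[1]*d])[0]-tip; l=proj("side",[g+60*d,g+140*d]);u=l[1]-l[0];u/=np.linalg.norm(u);w=np.array(mid)-l[0]
        return [a[0],a[1],3*(w[0]*u[1]-w[1]*u[0]),(p[1]-178)/20]
    r=least_squares(f,[.4,178]);th,L=r.x;print('theta',np.degrees(th),'L',L,'tip z',g[2]-L*np.cos(th),r.fun)
E
python3 - <<'E'
from stir import *
for e,tip,top in(((500.1,-50,270.8),(341.2,270),(306.6,197.2)),((606,-52.4,155.4),(387.7,310.2),(362,249.2)),((669.2,-130.9,153.4),(426.6,334.3),(401,266))):
    fit(np.array(e)+[0,0,20],np.array(tip),(np.array(tip)+top)/2)
E
```

```text
theta 35.9605102844651 L 171.95532632870155 tip z 151.61558981407256 [ 0.1 -0.   0.1 -0.3]
theta 31.411487692390757 L 168.56160696448154 tip z 31.541717061718657 [-0.3  0.2 -0.2 -0.5]
theta 28.778238667664674 L 165.6471049862703 tip z 28.21203683220611 [-0.4  0.2 -0.3 -0.6]
```

Request:
{"api": "arm_command", "payload": {"commands": [[-0.03, 0.037, 0, 0, 0], [-0.063, 0.078, 0, 0, 0], [-0.063, 0.078, -0.015, 0, 0], [-0.063, 0.078, -0.03, 0, 0], [-0.063, 0.078, -0.03, 0, 0], [-0.0567, 0.0702, -0.0234, 0, 0], [-0.0479, 0.0593, -0.018, 0, 0], [-0.039, 0.0484, -0.014, 0, 0], [-0.03, 0.037, -0.0114, 0, 0], [-0.0208, 0.0257, -0.0094, 0, 0], [-0.0113, 0.014, -0.0094, 0, 0], [-0.0113, 0.014, -0.0094, 0, 0]]}}

```text
time_s: 26.7
eef_pos: [658.0, -117.3, 144.1]
eef_rot: [-1.352, -2.836, 0.001]
force: [-0.1, 0.8, -0.8]
opening: 0.189
gripper_force: 3.0
```

```bash
python3 -c "
from stir import *
seg('d4')"
```

```text
26.75 [ 657.7 -116.4  144. ] [-0.3  0.5 -0.6] 0.18494506536919858 2.9982075467705727
grip px [390.  256.4] vertical tip px [383.6 325.7] scale px/mm 0.5247818944881565
247.0 (389, 285, 16, 38) [[387.8999938964844, 285.20001220703125], [397.79998779296875, 283.29998779296875], [405.0, 321.1000061035156], [395.1000061035156, 322.8999938964844]]
123.0 (384, 264, 13, 20) [[382.8999938964844, 264.20001220703125], [392.6000061035156, 262.1000061035156], [397.20001220703125, 282.70001220703125], [387.5, 284.8999938964844]]
```

```bash
python3 - <<'E'
from stir import *
fit(np.array([657.7,-116.4,164]),np.array((400,322)),np.array((394,292.5)))
E
```

```text
theta 12.724240276740748 L 150.72538314892083 tip z 16.976214353201925 [-1.9  0.4 -1.2 -1.4]
```

About 12° from vertical, which is upright enough. I'll lock, lift, and measure the tip on the way to the dish.

Request:
{"api": "arm_command", "payload": {"commands": [[0, 0, 0, 0, 0], [0, 0, 0, 0, 0], [0, 0, 0.03, 0, 0], [0, 0, 0.06, 0, 0], [-0.03, -0.02, 0.08, 0, 0], [-0.06, -0.045, 0.08, 0, 0], [-0.09, -0.07, 0.08, 0, 0], [-0.115, -0.093, 0.08, 0, 0], [-0.129, -0.105, 0.08, 0, 0], [-0.129, -0.105, 0.08, 0, 0], [-0.129, -0.105, 0.08, 0, 0]], "squeeze": 45}}

```text
time_s: 28.12
eef_pos: [529.7, -219.9, 224.3]
eef_rot: [-1.348, -2.838, -0.0]
force: [0.4, 1.1, -1.0]
opening: 0.181
gripper_force: 45.0
```

```bash
cat >> stir.py <<'E'
def tipplane(e,px,yaw=-51):
    o,d=ray("side",[px]);d=d[0];n=np.array([-np.sin(np.radians(yaw)),np.cos(np.radians(yaw)),0]);return o+d*(n@(np.array(e)-o))/(n@d)
E
python3 - <<'E'
from stir import *
seg('d5');z=sense()
t=snapshot("top");s=cv2.imread('pics/d5_s.png')[:,:,::-1]
o=np.zeros((600,800,3),np.uint8);o[:480,:400]=cv2.resize(s[170:362,240:400],(400,480),interpolation=cv2.INTER_CUBIC);o[:400,400:]=cv2.resize(t[200:310,350:460],(400,400),interpolation=cv2.INTER_CUBIC)
cv2.imwrite('pics/d5.png',o[:,:,::-1])
E
```

```text
28.175 [ 529.7 -219.9  224.3] [-0.4  0.3 -1.4] 0.17680447307800298 44.99655604362488
grip px [332.1 262.4] vertical tip px [330.4 340.4] scale px/mm 0.6075945574955889
310.5 (332, 295, 19, 42) [[330.79998779296875, 296.29998779296875], [340.0, 293.3999938964844], [352.70001220703125, 333.8999938964844], [343.6000061035156, 336.79998779296875]]
140.5 (325, 272, 17, 20) [[324.5, 272.20001220703125], [335.6000061035156, 269.0], [341.79998779296875, 290.79998779296875], [330.70001220703125, 293.8999938964844]]
```

View pics/d5.png

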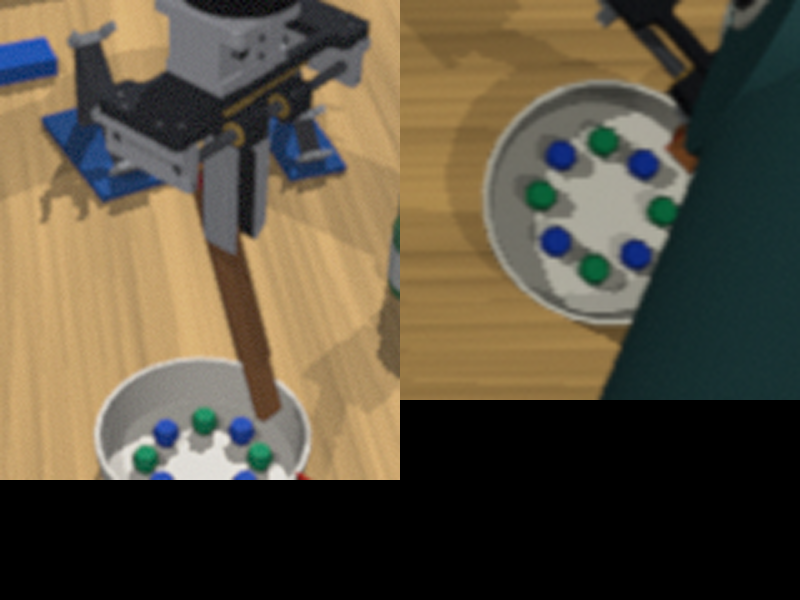

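In the side picture the stirrer is tilted slightly, with its tip at px (347.2,334.8) over the dish's lip side. In the top picture the tip is at px (428,241). All stones lie in their ring, and blue at (417,245) is nearest the lip.

```bash
python3 - <<'E'
from stir import *
e=np.array([529.7,-219.9,224.3])
print(tipplane(e,(347.2,335)),tri((427.8,241.3),(347.2,335)))
D=np.array([513,-202,0])
for n,px in(("side",[(278,351),(364,351)]),):pass
for q in((427.8,241.3),): 
    for z in(50,60,70,80): print(z,toz("top",[q],z)[0])
# dish rim ellipse from top0: fit bright/edge
im=cv2.imread('pics/top0.png');h=cv2.cvtColor(im,cv2.COLOR_BGR2HSV);m=np.zeros(h.shape[:2],np.uint8);m[215:296,366:448]=(h[215:296,366:448,1]<70)&(h[215:296,366:448,2]>60)
m=cv2.morphologyEx(m,cv2.MORPH_CLOSE,np.ones((5,5),np.uint8));c=max(cv2.findContours(m,cv2.RETR_EXTERNAL,cv2.CHAIN_APPROX_NONE)[0],key=cv2.contourArea)
el=cv2.fitEllipse(c);print(el,toz("top",[el[0]],45))
E
```

```text
[ 553.6 -249.4  105.6] (array([ 546.4, -240.7,   95.9]), np.float64(18.117432745514037))
50 [ 543.5 -250.5   50. ]
60 [ 542.2 -248.1   60. ]
70 [ 540.8 -245.8   70. ]
80 [ 539.5 -243.5   80. ]
((406.4993896484375, 255.1973876953125), (65.92921447753906, 68.03011322021484), 119.4804458618164) [[ 512.3 -200.4   45. ]]
```

The grip has slid to about 140 mm from the blade end, which is still the upper part and well above the stones. The tip is at about r=63 mm at the lip's bearing. Lowering between the ring and the wall.

Request:
{"api": "arm_command", "payload": {"commands": [[-0.001, 0.001, -0.03, 0, 0], [-0.001, 0.001, -0.06, 0, 0], [-0.001, 0.001, -0.075, 0, 0], [-0.001, 0.001, -0.085, 0, 0], [-0.001, 0.001, -0.085, 0, 0]]}}

```text
time_s: 28.85
eef_pos: [527.9, -220.0, 139.4]
eef_rot: [-1.35, -2.836, 0.0]
force: [0.6, -0.3, -0.4]
opening: 0.176
gripper_force: 45.0
```

Request:
{"api": "arm_command", "payload": {"commands": [[0, 0, -0.002, 0, 0], [0, 0, -0.004, 0, 0], [0, 0, -0.004, 0, 0]]}}

```text
time_s: 29.22
eef_pos: [527.8, -220.0, 135.6]
eef_rot: [1.35, 2.836, 0.0]
force: [-0.6, -0.0, -1.6]
opening: 0.176
gripper_force: 45.0
```

Request:
{"api": "arm_command", "payload": {"commands": [[0, 0, -0.002, 0, 0], [0, 0, -0.003, 0, 0], [0, 0, -0.003, 0, 0]]}}

```text
time_s: 29.6
eef_pos: [527.7, -220.0, 132.3]
eef_rot: [-1.35, -2.836, 0.0]
force: [0.4, -0.1, -0.8]
opening: 0.177
gripper_force: 45.0
```

Request:
{"api": "arm_command", "payload": {"commands": [[0, 0, -0.002, 0, 0], [0, 0, -0.003, 0, 0], [0, 0, -0.003, 0, 0]]}}

```text
time_s: 29.98
eef_pos: [527.7, -220.0, 129.3]
eef_rot: [-1.35, -2.836, 0.0]
force: [-0.4, 0.4, -1.3]
opening: 0.178
gripper_force: 45.0
```

```bash
python3 - <<'E'
from stir import *
seg('d6');e=sense()['eef_pos']
S=e+np.array([553.6-529.7,-249.4+219.9,105.6-224.3]);print('expected tip',S,proj("side",[S])[0])
b=cv2.imread('pics/d6_s.png');a=cv2.imread('pics/side0.png')
d=abs(b.astype(int)-a).sum(2)
for y in range(330,372,3): print(y,''.join('%4d'%v for v in d[y,325:365:2]))
E
```

```text
30.025 [ 527.7 -220.   129.4] [ 0.5 -0.6 -0.6] 0.1782926743446397 44.996400475502014
grip px [330.1 306. ] vertical tip px [328.6 376.4] scale px/mm 0.5765009960324569
365.5 (325, 317, 21, 52) [[323.8999938964844, 318.1000061035156], [334.29998779296875, 315.29998779296875], [348.1000061035156, 366.1000061035156], [337.79998779296875, 368.8999938964844]]
expected tip [ 551.6 -249.5   10.7] [344.5 372.7]
330    5 180 204 190 205 201 206 138  30  33  24  21  41  31  32  15  36  15  31  13
333   47  99 212 164 179 214 214 220  61  19  33  25  28  16  27  26  18  26  11  16
336   26  13 187 188 176 176 183 187 125  39  35  24   8  16  28  24  32   7  16  21
339   20  24 113 164 183 198 200 193 117  30  12  22  34  22  27  25  24  13  34  20
342   37  52  19  95 159 169 160 152  90  19  34  33  53  14  24  30  21  22   6  64
345   50  35  29 244 128 149 155 136  84  95   6  43  30  36  15  29   9   9  21  64
348   58  50  65  78 171 102  87 100 167 177  47  21  43  47  45  23  31  31  34  61
351   48  44  63   3 173 180 176 100 185 191  96  16  13  17  45  43   6  46  52  46
354   35  44  49  45  29 188 186  95 118 122  77   8  34   6  40  17  36  21  63  46
357   42  52  40  41  46 241 371 184  99  92  81  40  34  13  32  17  42  52  40  36
360   39  43  42  40  47  38 200 196 166 156 164  53  11  19   1  30  50  31  26  29
363   49  38  48  64  35   8 151 186 163  97 217 262  22  14  57  57  29  27  32  28
366   50  41  40  65  16  15  75 167 136 212 381 330  11  42  35  17  25  22  37  12
369   18  48  50  47  46   7  36  86  79 156  76  17  43  31  24  36  17  26  42  31
```

The tip is estimated at z≈11 with no floor contact, at the lip. Working out the stirring rows.

```bash
python3 - <<'E'
import numpy as np
th=-51+12*np.arange(61);r=np.interp(th+51,[0,60,690,720],[62,44,44,52])
p=np.round(np.c_[r*np.cos(np.radians(th)),r*np.sin(np.radians(th))]).astype(int)
for k in range(5):
    q=p[12*k+1:12*k+13]-p[12*k];print('['+', '.join(f'[{a/1000:g}, {b/1000:g}, 0, 0, 0]' for a,b in q)+']')
E
```

```text
[[0.006, 0.011, 0, 0, 0], [0.01, 0.023, 0, 0, 0], [0.01, 0.035, 0, 0, 0], [0.009, 0.046, 0, 0, 0], [0.004, 0.055, 0, 0, 0], [0.002, 0.064, 0, 0, 0], [-0.002, 0.072, 0, 0, 0], [-0.008, 0.079, 0, 0, 0], [-0.015, 0.085, 0, 0, 0], [-0.023, 0.089, 0, 0, 0], [-0.032, 0.091, 0, 0, 0], [-0.041, 0.092, 0, 0, 0]]
[[-0.009, -0.001, 0, 0, 0], [-0.018, -0.005, 0, 0, 0], [-0.026, -0.01, 0, 0, 0], [-0.032, -0.016, 0, 0, 0], [-0.037, -0.024, 0, 0, 0], [-0.041, -0.033, 0, 0, 0], [-0.042, -0.042, 0, 0, 0], [-0.041, -0.051, 0, 0, 0], [-0.039, -0.06, 0, 0, 0], [-0.035, -0.068, 0, 0, 0], [-0.029, -0.075, 0, 0, 0], [-0.022, -0.081, 0, 0, 0]]
[[0.008, -0.004, 0, 0, 0], [0.017, -0.006, 0, 0, 0], [0.026, -0.007, 0, 0, 0], [0.035, -0.006, 0, 0, 0], [0.044, -0.002, 0, 0, 0], [0.052, 0.003, 0, 0, 0], [0.058, 0.009, 0, 0, 0], [0.063, 0.017, 0, 0, 0], [0.067, 0.026, 0, 0, 0], [0.068, 0.035, 0, 0, 0], [0.067, 0.044, 0, 0, 0], [0.065, 0.053, 0, 0, 0]]
[[-0.004, 0.008, 0, 0, 0], [-0.01, 0.015, 0, 0, 0], [-0.017, 0.021, 0, 0, 0], [-0.025, 0.025, 0, 0, 0], [-0.034, 0.027, 0, 0, 0], [-0.043, 0.028, 0, 0, 0], [-0.052, 0.027, 0, 0, 0], [-0.061, 0.023, 0, 0, 0], [-0.069, 0.018, 0, 0, 0], [-0.075, 0.012, 0, 0, 0], [-0.08, 0.004, 0, 0, 0], [-0.084, -0.005, 0, 0, 0]]
[[-0.001, -0.009, 0, 0, 0], [0, -0.018, 0, 0, 0], [0.002, -0.027, 0, 0, 0], [0.006, -0.035, 0, 0, 0], [0.012, -0.042, 0, 0, 0], [0.019, -0.048, 0, 0, 0], [0.027, -0.052, 0, 0, 0], [0.036, -0.054, 0, 0, 0], [0.045, -0.055, 0, 0, 0], [0.055, -0.055, 0, 0, 0], [0.065, -0.054, 0, 0, 0], [0.076, -0.051, 0, 0, 0]]
```

Request:
{"api": "arm_command", "payload": {"commands": [[0.006, 0.011, 0, 0, 0], [0.01, 0.023, 0, 0, 0], [0.01, 0.035, 0, 0, 0], [0.009, 0.046, 0, 0, 0], [0.004, 0.055, 0, 0, 0], [0.002, 0.064, 0, 0, 0], [-0.002, 0.072, 0, 0, 0], [-0.008, 0.079, 0, 0, 0], [-0.015, 0.085, 0, 0, 0], [-0.023, 0.089, 0, 0, 0], [-0.032, 0.091, 0, 0, 0], [-0.041, 0.092, 0, 0, 0]]}}

```text
time_s: 31.52
eef_pos: [486.1, -128.1, 129.4]
eef_rot: [1.351, 2.836, -0.0]
force: [-0.3, -0.6, -0.6]
opening: 0.177
gripper_force: 45.0
```

```bash
cat > stones.py <<'E'
from stir import *
def stones(name):
    t=snapshot("top");s=snapshot("side");cv2.imwrite(f'pics/{name}_t.png',t[:,:,::-1]);cv2.imwrite(f'pics/{name}_s.png',s[:,:,::-1])
    for n,im,box in(("top",t,(360,205,455,305)),("side",s,(265,300,385,400))):
        for lo,hi,c in (((100,150,40),(125,255,255),'blue'),((60,120,40),(90,255,255),'green')):
            l=blobs(im,lo,hi,box,4)
            if l:print(n,c,[(toz(n,[q[:,0].mean(0)],15)[0][:2]-[512.5,-201]).round().astype(int).tolist()+[int(cv2.contourArea(q))] for q in l])
E
python3 -c "
from stones import *
stones('e1')"
```

```text
top green [[-100, 47, 10], [-78, 17, 50], [-76, 60, 52], [-45, -99, 12], [-52, 31, 20], [-26, 3, 27], [-4, 47, 8], [-5, 17, 5], [-5, -105, 11], [14, 12, 4], [-13, 37, 25], [18, 52, 19], [22, -112, 7], [38, 46, 4], [40, -71, 5], [29, -13, 29], [51, -38, 4], [53, 6, 5], [58, -68, 6], [66, -18, 4], [60, 39, 28], [80, -11, 5], [85, -69, 5], [88, 20, 10], [92, -46, 18]]
side blue [[-31, -21, 60], [27, -15, 54], [-48, 29, 65]]
side green [[-2, -39, 42], [-40, 6, 63], [-28, 41, 112]]
```

Stones are being swept along in the dish. Continuing.

Request:
{"api": "arm_command", "payload": {"commands": [[-0.009, -0.001, 0, 0, 0], [-0.018, -0.005, 0, 0, 0], [-0.026, -0.01, 0, 0, 0], [-0.032, -0.016, 0, 0, 0], [-0.037, -0.024, 0, 0, 0], [-0.041, -0.033, 0, 0, 0], [-0.042, -0.042, 0, 0, 0], [-0.041, -0.051, 0, 0, 0], [-0.039, -0.06, 0, 0, 0], [-0.035, -0.068, 0, 0, 0], [-0.029, -0.075, 0, 0, 0], [-0.022, -0.081, 0, 0, 0]]}}

```text
time_s: 33.12
eef_pos: [466.5, -209.9, 131.1]
eef_rot: [1.349, 2.834, 0.002]
force: [-2.6, 2.5, 31.9]
opening: 0.172
gripper_force: 45.0
```

Request:
{"api": "arm_command", "payload": {"commands": [[0.008, -0.004, 0, 0, 0], [0.017, -0.006, 0, 0, 0], [0.026, -0.007, 0, 0, 0], [0.035, -0.006, 0, 0, 0], [0.044, -0.002, 0, 0, 0], [0.052, 0.003, 0, 0, 0], [0.058, 0.009, 0, 0, 0], [0.063, 0.017, 0, 0, 0], [0.067, 0.026, 0, 0, 0], [0.068, 0.035, 0, 0, 0], [0.067, 0.044, 0, 0, 0], [0.065, 0.053, 0, 0, 0]]}}

```text
time_s: 34.62
eef_pos: [529.5, -155.4, 129.4]
eef_rot: [1.351, 2.836, -0.0]
force: [-0.2, -0.4, 0.0]
opening: 0.008
gripper_force: 0.0
```

Request:
{"api": "arm_command", "payload": {"commands": [[-0.004, 0.008, 0, 0, 0], [-0.01, 0.015, 0, 0, 0], [-0.017, 0.021, 0, 0, 0], [-0.025, 0.025, 0, 0, 0], [-0.034, 0.027, 0, 0, 0], [-0.043, 0.028, 0, 0, 0], [-0.052, 0.027, 0, 0, 0], [-0.061, 0.023, 0, 0, 0], [-0.069, 0.018, 0, 0, 0], [-0.075, 0.012, 0, 0, 0], [-0.08, 0.004, 0, 0, 0], [-0.084, -0.005, 0, 0, 0]]}}

```text
time_s: 36.12
eef_pos: [445.5, -161.7, 129.5]
eef_rot: [1.351, 2.836, -0.0]
force: [0.5, -1.1, -0.2]
opening: 0.005
gripper_force: 0.0
```

Request:
{"api": "arm_command", "payload": {"commands": [[-0.001, -0.009, 0, 0, 0], [0, -0.018, 0, 0, 0], [0.002, -0.027, 0, 0, 0], [0.006, -0.035, 0, 0, 0], [0.012, -0.042, 0, 0, 0], [0.019, -0.048, 0, 0, 0], [0.027, -0.052, 0, 0, 0], [0.036, -0.054, 0, 0, 0], [0.045, -0.055, 0, 0, 0], [0.055, -0.055, 0, 0, 0], [0.065, -0.054, 0, 0, 0], [0.076, -0.051, 0, 0, 0]]}}

```text
time_s: 37.62
eef_pos: [522.5, -211.8, 129.4]
eef_rot: [-1.351, -2.836, 0.0]
force: [0.5, 0.5, 0.5]
opening: 0.002
gripper_force: 0.0
```

```bash
python3 -c "
from stones import *
stones('e2');seg('e3')"
```

```text
top blue [[-17, 58, 11]]
top green [[-110, 17, 5], [-110, -53, 7], [-106, -34, 4], [-97, -105, 5], [-58, -49, 13], [-42, 40, 36], [-73, -91, 99], [-31, -57, 15], [-24, -92, 6], [-2, -79, 6], [-48, -27, 170], [18, -110, 9], [67, -118, 5], [53, -92, 18], [54, -70, 105], [87, -108, 5], [104, -95, 27]]
side blue [[27, -15, 53], [-56, 1, 47], [-12, 57, 48]]
side green [[-2, -39, 42], [-44, -26, 4], [-24, -21, 62], [-41, 42, 58]]
37.775 [ 522.1 -211.7  129.3] [-0.5 -1.2  0.5] 0.008003188908353902 0.0
grip px [326.1 303.1] vertical tip px [325.  373.4] scale px/mm 0.5734556393504521
199.5 (300, 300, 21, 26) [[295.5, 319.5], [316.5, 298.5], [324.0, 306.0], [303.0, 327.0]]
```

The blade jammed on a stone and the stirrer slipped out of the weak edge grip. I'll raise the hand clear and locate it numerically.

Request:
{"api": "arm_command", "payload": {"commands": [[0, 0, 0.05, 0, 0.05], [0, 0, 0.1, 0, 0.05], [0, 0.05, 0.13, 0, 0.05], [-0.03, 0.11, 0.13, 0, 0.05], [-0.06, 0.17, 0.13, 0, 0.05], [-0.1, 0.22, 0.13, 0, 0.05], [-0.13, 0.27, 0.13, 0, 0.05]]}}

```text
time_s: 38.65
eef_pos: [393.4, 53.8, 259.5]
eef_rot: [1.35, 2.836, 0.001]
force: [1.5, 1.2, -0.0]
opening: 0.531
gripper_force: 0.0
```

```bash
python3 - <<'E'
from stones import *
stones('f1');print(sense()['eef_pos'])
for n,box in(("top",(300,150,470,330)),("side",(220,230,420,430))):
    b=cv2.imread(f'pics/f1_{n[0]}.png');a=cv2.imread(f'pics/{n}0.png');h=cv2.cvtColor(b,cv2.COLOR_BGR2HSV);d=abs(b.astype(int)-a).sum(2)
    q=(slice(box[1],box[3]),slice(box[0],box[2]));m=np.zeros(h.shape[:2],np.uint8);m[q]=(h[q][...,0]<=14)&(h[q][...,1]>140)&(d[q]>35)
    m=cv2.morphologyEx(m,cv2.MORPH_OPEN,np.ones((2,2),np.uint8))
    for c in cv2.findContours(m,cv2.RETR_EXTERNAL,cv2.CHAIN_APPROX_NONE)[0]:
        if cv2.contourArea(c)>25: print(n,cv2.contourArea(c),cv2.boundingRect(c),cv2.boxPoints(cv2.minAreaRect(c)).round().tolist())
    for lo,hi in(((0,190,70),(5,255,255)),((172,150,70),(180,255,255))):
        print(n,'red',[(cv2.minAreaRect(c)[0],cv2.contourArea(c)) for c in blobs(b[:,:,::-1].copy(),lo,hi,box,4)])
E
```

```text
top blue [[-58, -2, 34], [-33, -49, 41], [-17, 57, 12], [26, -16, 32]]
top green [[-48, -36, 32], [-42, 40, 37], [-26, -22, 36], [-4, -41, 33]]
side blue [[27, -15, 54], [-56, 1, 48], [-12, 57, 49]]
side green [[-2, -39, 42], [-44, -26, 4], [-24, -21, 60], [-41, 42, 58]]
[392.3  56.6 259.5]
top 417.5 (333, 237, 76, 33) [[332.0, 244.0], [336.0, 236.0], [409.0, 266.0], [406.0, 274.0]]
top red [((335.67242431640625, 240.5689697265625), 19.5), ((435.623779296875, 231.26239013671875), 88.0)]
top red []
side 147.0 (302, 292, 31, 27) [[302.0, 318.0], [327.0, 288.0], [334.0, 294.0], [308.0, 324.0]]
side red [((356.97412109375, 369.06036376953125), 122.0)]
side red []
```

```bash
python3 - <<'E'
from stones import *
D=np.array([512.5,-201,0])
R,g=tri((333.5,240.3),(330.5,291));print('red',R,g)
T,g2=tri((407.5,270),(304.5,321));print('tip',T,g2)
print(np.linalg.norm(R-T))
# model fits: red end at height zr, tip at height zt
for zr in(0,10,30,60,90,120):
    r=toz("top",[(333.5,240.3)],zr)[0]
    for zt in(10,20,40): 
        t=toz("top",[(407.5,270)],zt)[0];print(zr,zt,'len %.0f'%np.linalg.norm(r-t),'red side px',proj("side",[r])[0],'tip side px',proj("side",[t])[0],'r',r[:2],'t',t[:2]-D[:2])
b=cv2.imread('pics/f1_s.png');h=cv2.cvtColor(b,cv2.COLOR_BGR2HSV)
for y in range(270,330,4): print(y,' '.join('%d/%d/%d'%tuple(v) for v in h[y,300:352:4]))
E
```

```text
red [558.  -31.7  17.5] 6.928439675420061
tip [ 480.2 -192.5   93.3] 12.52967177965023
194.04155796007964
0 10 len 192 red side px [328.3 297.7] tip side px [302.6 360. ] r [557.  -32.1] t [-32.3  -6.8]
0 20 len 191 red side px [328.3 297.7] tip side px [302.  355.5] r [557.  -32.1] t [-33.   -4.9]
0 40 len 192 red side px [328.3 297.7] tip side px [300.8 346.4] r [557.  -32.1] t [-34.5  -1.1]
10 10 len 191 red side px [327.7 294.1] tip side px [302.6 360. ] r [555.6 -31.7] t [-32.3  -6.8]
10 20 len 190 red side px [327.7 294.1] tip side px [302.  355.5] r [555.6 -31.7] t [-33.   -4.9]
10 40 len 190 red side px [327.7 294.1] tip side px [300.8 346.4] r [555.6 -31.7] t [-34.5  -1.1]
30 10 len 192 red side px [326.4 286.8] tip side px [302.6 360. ] r [552.8 -31. ] t [-32.3  -6.8]
30 20 len 190 red side px [326.4 286.8] tip side px [302.  355.5] r [552.8 -31. ] t [-33.   -4.9]
30 40 len 187 red side px [326.4 286.8] tip side px [300.8 346.4] r [552.8 -31. ] t [-34.5  -1.1]
60 10 len 197 red side px [324.5 275.5] tip side px [302.6 360. ] r [548.5 -30. ] t [-32.3  -6.8]
60 20 len 193 red
[... 2218 characters left out ...]
6 18/114/192
310 18/111/182 17/121/169 12/149/132 14/160/123 15/147/73 13/157/65 18/115/109 17/110/111 18/116/167 18/113/180 19/118/195 18/113/197 18/115/189
314 17/116/176 14/153/132 13/133/86 14/145/95 11/120/70 17/17/133 21/20/166 18/17/178 15/45/189 18/81/186 18/119/190 17/111/195 18/118/186
318 13/125/106 14/132/89 12/143/73 12/126/87 34/15/120 18/10/124 26/15/133 23/17/138 25/11/135 21/19/133 23/15/154 17/42/195 18/113/191
322 12/125/106 14/148/88 10/54/99 17/13/134 15/13/120 20/19/123 20/19/123 20/22/139 19/15/137 26/15/139 19/15/135 9/13/134 21/21/157
326 12/110/109 14/72/113 17/14/130 16/21/136 33/21/120 26/15/120 20/13/119 15/18/138 23/15/138 20/11/136 20/17/135 15/19/136 11/15/132
```

The geometry is clear. The stirrer's red end is on the bench at about (557,-32,9), and it leans over the dish's +y rim with the blade up at (480,-192,93). All eight stones are still in the dish. I'll regrip deep near the red end.

Request:
{"api": "arm_command", "payload": {"commands": [[0.02, -0.015, -0.02, -10, 0.06], [0.05, -0.03, -0.04, -20, 0.06], [0.08, -0.05, -0.06, -30, 0.06], [0.11, -0.075, -0.08, -40, 0.06], [0.14, -0.095, -0.1, -50, 0.06], [0.1555, -0.109, -0.12, -60, 0.06], [0.1555, -0.109, -0.15, -64.7, 0.06], [0.1555, -0.109, -0.19, -64.7, 0.06], [0.1555, -0.109, -0.22, -64.7, 0.06], [0.1555, -0.109, -0.24, -64.7, 0.06], [0.1555, -0.109, -0.24, -64.7, 0.06]]}}

```text
time_s: 40.12
eef_pos: [549.9, -56.7, 18.7]
eef_rot: [-2.658, -1.673, 0.003]
force: [0.3, 0.2, -0.6]
opening: 0.636
gripper_force: 0.0
```

```bash
python3 - <<'E'
from view import *
z=sense();print(z['eef_pos'],z['eef_rot'],z['qpos'],z['force'])
E
```

```text
[549.9 -56.7  18.7] [-2.7 -1.7  0. ] [-0.3  0.6  0.5  1.9 -0.4  0.7 -0.1] [ 0.3  0.2 -0.6]
```

Request:
{"api": "arm_command", "payload": {"commands": [[0.0026, 0.0054, -0.012, 0, 0.06], [0.0026, 0.0054, -0.02, 0, 0.06], [0.0026, 0.0054, -0.0245, 0, 0.06], [0.0026, 0.0054, -0.0245, 0, 0.06], [0.0026, 0.0054, -0.0245, 0, 0], [0.0026, 0.0054, -0.0245, 0, 0], [0.0026, 0.0054, -0.0245, 0, 0], [0.0026, 0.0054, -0.0245, 0, 0], [0.0026, 0.0054, -0.0245, 0, 0], [0.0026, 0.0054, -0.0245, 0, 0]], "squeeze": 40}}

```text
time_s: 41.38
eef_pos: [553.4, -50.8, -5.0]
eef_rot: [2.658, 1.674, 0.001]
force: [1.7, 2.1, 1.1]
opening: 0.188
gripper_force: 39.8
```

Request:
{"api": "arm_command", "payload": {"commands": [[0, 0, 0.05, 0, 0], [0, 0, 0.11, 0, 0], [0, 0, 0.17, 10, 0], [0, 0, 0.22, 20, 0], [0, 0, 0.25, 30, 0], [0, 0, 0.255, 40, 0], [0, 0, 0.255, 44.7, 0], [0, 0, 0.255, 44.7, 0]]}}

```text
time_s: 42.38
eef_pos: [553.0, -51.1, 249.8]
eef_rot: [-1.823, -2.558, 0.0]
force: [0.1, -0.1, -0.8]
opening: 0.188
gripper_force: 40.0
```

Request:
{"api": "arm_command", "payload": {"commands": [[0, 0, 0, 0, 0], [0, 0, 0, 0, 0], [0, 0, 0, 0, 0], [0, 0, 0, 0, 0], [0, 0, 0, 0, 0]], "squeeze": 3}}

```text
time_s: 43.0
eef_pos: [553.2, -50.9, 249.9]
eef_rot: [1.823, 2.559, -0.0]
force: [0.2, -0.3, -1.2]
opening: 0.195
gripper_force: 3.0
```

```bash
python3 - <<'E'
from stir import *
seg('g1')
e=sense()['eef_pos']
for th in(-40,-20,0,20,40,60,80): 
    t=np.radians(th);d=np.array([.326*np.sin(t),-.9455*np.sin(t),-np.cos(t)]);print(th,proj("side",[e+[0,0,25]+172*d,e+[0,0,25]+60*d]).ravel())
E
```

```text
43.05 [553.2 -50.9 249.9] [-0.1  0.2 -1. ] 0.19290924217457503 2.9999851807951927
grip px [329.9 193.9] vertical tip px [328.6 269.6] scale px/mm 0.5391023908581426
67.5 (321, 205, 10, 20) [[318.1000061035156, 223.1999969482422], [323.79998779296875, 203.1999969482422], [330.5, 205.1999969482422], [324.79998779296875, 225.10000610351562]]
-40 [303.9 220.8 320.1 202.6]
-20 [315.2 245.4 324.4 211.8]
0 [328.6 265.3 329.5 218.7]
20 [343.2 278.1 334.7 222.6]
40 [357.6 281.6 339.6 222.9]
60 [370.  274.1 343.4 219.3]
80 [378.3 254.7 345.7 212.2]
```

It swung about 20° past vertical. That works, so I'll lock it hard and carry it to the dish.

Request:
{"api": "arm_command", "payload": {"commands": [[0, 0, 0, 0, 0], [0, 0, 0, 0, 0], [0, -0.05, 0, 0, 0], [0, -0.11, 0, 0, 0], [0.001, -0.17, 0, 0, 0], [0.002, -0.22, 0, 0, 0], [0.003, -0.246, 0, 0, 0], [0.003, -0.246, 0, 0, 0], [0.003, -0.246, 0, 0, 0]], "squeeze": 60}}

```text
time_s: 44.18
eef_pos: [556.4, -296.0, 249.8]
eef_rot: [-1.821, -2.559, -0.0]
force: [0.3, -0.4, -1.1]
opening: 0.184
gripper_force: 60.0
```

```bash
python3 - <<'E'
from stir import *
s=snapshot("side");t=snapshot("top");z=sense();e=z['eef_pos'];print(z['time_s'],e,z['opening'])
for n,im in(("side",s),("top",t)):
    cv2.imwrite(f'pics/g2_{n[0]}.png',im[:,:,::-1]);a=cv2.imread(f'pics/f1_{n[0]}.png')[:,:,::-1].astype(int);h=cv2.cvtColor(im,cv2.COLOR_RGB2HSV)
    d=abs(im.astype(int)-a).sum(2)
    m=((h[...,0]<=16)&(h[...,1]>125)&(h[...,2]<165)&(d>40)).astype(np.uint8);m=cv2.morphologyEx(m,cv2.MORPH_OPEN,np.ones((2,2),np.uint8))
    x,y=proj(n,[e+[0,0,-40]])[0].astype(int);k=np.zeros_like(m);k[max(0,y-110):y+110,x-80:x+80]=1;m*=k
    for c in cv2.findContours(m,cv2.RETR_EXTERNAL,cv2.CHAIN_APPROX_NONE)[0]:
        if cv2.contourArea(c)>30: print(n,cv2.contourArea(c),cv2.boundingRect(c),cv2.boxPoints(cv2.minAreaRect(c)).round().tolist())
    for th in(-30,-20,-10,0): 
        q=np.radians(th);dd=np.array([.326*np.sin(q),-.9455*np.sin(q),-np.cos(q)]);print(n,th,proj(n,[e+[0,0,25]+172*dd,e+[0,0,25]+60*dd]).ravel())
E
```

```text
44.275 [ 556.6 -295.6  250. ] 0.18358223256291364
side 659.5 (341, 265, 27, 81) [[335.0, 343.0], [355.0, 263.0], [369.0, 267.0], [348.0, 346.0]]
side -30 [329.8 313.8 347.4 290.3]
side -20 [337.1 328.8 350.3 296. ]
side -10 [345.2 342.9 353.5 301.1]
side 0 [354.  355.7 356.8 305.5]
top 421.0 (434, 212, 52, 30) [[432.0, 236.0], [482.0, 211.0], [486.0, 220.0], [436.0, 245.0]]
top -30 [419.4 243.6 456.1 227.4]
top -20 [429.7 240.2 459.9 226.2]
top -10 [441.1 236.2 464.3 224.7]
top 0 [453.3 231.9 469.  223. ]
```

```bash
python3 - <<'E'
from stir import *
T,g=tri((434.5,240.3),(342.5,344));print(T,g,T-[556.5,-295.8,250],'rel dish',T-[512.5,-201,0])
print(tipplane((556.5,-295.8,250),(342.5,344),109))
E
```

```text
[ 542.2 -256.1   91.6] 4.615686110953708 [ -14.3   39.7 -158.4] rel dish [ 29.7 -55.1  91.6]
[ 543.9 -259.1   95. ]
```

Request:
{"api": "arm_command", "payload": {"commands": [[-0.005, 0.016, -0.02, 0, 0], [-0.005, 0.016, -0.045, 0, 0], [-0.005, 0.016, -0.065, 0, 0], [-0.005, 0.016, -0.074, 0, 0], [-0.005, 0.016, -0.078, 0, 0], [-0.005, 0.016, -0.078, 0, 0]]}}

```text
time_s: 45.02
eef_pos: [551.4, -280.9, 172.4]
eef_rot: [1.822, 2.559, 0.0]
force: [-1.0, 1.1, -0.0]
opening: 0.187
gripper_force: 60.0
```

```bash
python3 - <<'E'
import numpy as np
th=np.linspace(-58,669,43);r=np.interp(th+58,[0,50,690,727],[47,36,36,45])
p=np.round(np.c_[r*np.cos(np.radians(th)),r*np.sin(np.radians(th))]).astype(int)
for k in range(4):
    q=p[12*k+1:12*k+13]-p[12*k];print('['+', '.join(f'[{a/1000:g}, {b/1000:g}, 0, 0, 0]' for a,b in q)+']')
E
```

```text
[[0.008, 0.012, 0, 0, 0], [0.011, 0.024, 0, 0, 0], [0.011, 0.036, 0, 0, 0], [0.01, 0.047, 0, 0, 0], [0.007, 0.057, 0, 0, 0], [0, 0.066, 0, 0, 0], [-0.009, 0.072, 0, 0, 0], [-0.019, 0.076, 0, 0, 0], [-0.03, 0.076, 0, 0, 0], [-0.04, 0.073, 0, 0, 0], [-0.049, 0.067, 0, 0, 0], [-0.056, 0.058, 0, 0, 0]]
[[-0.004, -0.01, 0, 0, 0], [-0.005, -0.021, 0, 0, 0], [-0.002, -0.031, 0, 0, 0], [0.003, -0.041, 0, 0, 0], [0.011, -0.048, 0, 0, 0], [0.021, -0.053, 0, 0, 0], [0.032, -0.054, 0, 0, 0], [0.042, -0.052, 0, 0, 0], [0.052, -0.047, 0, 0, 0], [0.06, -0.04, 0, 0, 0], [0.065, -0.03, 0, 0, 0], [0.067, -0.02, 0, 0, 0]]
[[-0.001, 0.011, 0, 0, 0], [-0.005, 0.021, 0, 0, 0], [-0.013, 0.029, 0, 0, 0], [-0.022, 0.035, 0, 0, 0], [-0.032, 0.038, 0, 0, 0], [-0.043, 0.037, 0, 0, 0], [-0.053, 0.034, 0, 0, 0], [-0.062, 0.027, 0, 0, 0], [-0.068, 0.018, 0, 0, 0], [-0.072, 0.008, 0, 0, 0], [-0.072, -0.003, 0, 0, 0], [-0.069, -0.013, 0, 0, 0]]
[[0.006, -0.009, 0, 0, 0], [0.015, -0.016, 0, 0, 0], [0.025, -0.02, 0, 0, 0], [0.036, -0.021, 0, 0, 0], [0.048, -0.023, 0, 0, 0], [0.061, -0.02, 0, 0, 0]]
```

Request:
{"api": "arm_command", "payload": {"commands": [[0.008, 0.012, -0.003, 0, 0], [0.011, 0.024, -0.003, 0, 0], [0.011, 0.036, -0.003, 0, 0], [0.01, 0.047, -0.003, 0, 0], [0.007, 0.057, -0.003, 0, 0], [0, 0.066, -0.003, 0, 0], [-0.009, 0.072, -0.003, 0, 0], [-0.019, 0.076, -0.003, 0, 0], [-0.03, 0.076, -0.003, 0, 0], [-0.04, 0.073, -0.003, 0, 0], [-0.049, 0.067, -0.003, 0, 0], [-0.056, 0.058, -0.003, 0, 0]]}}

```text
time_s: 46.52
eef_pos: [494.6, -223.6, 169.0]
eef_rot: [1.823, 2.559, -0.0]
force: [0.5, 0.0, -1.0]
opening: 0.187
gripper_force: 60.0
```

Request:
{"api": "arm_command", "payload": {"commands": [[-0.004, -0.01, 0, 0, 0], [-0.005, -0.021, 0, 0, 0], [-0.002, -0.031, 0, 0, 0], [0.003, -0.041, 0, 0, 0], [0.011, -0.048, 0, 0, 0], [0.021, -0.053, 0, 0, 0], [0.032, -0.054, 0, 0, 0], [0.042, -0.052, 0, 0, 0], [0.052, -0.047, 0, 0, 0], [0.06, -0.04, 0, 0, 0], [0.065, -0.03, 0, 0, 0], [0.067, -0.02, 0, 0, 0]]}}

```text
time_s: 48.02
eef_pos: [562.4, -242.0, 168.9]
eef_rot: [-1.822, -2.559, 0.0]
force: [-0.1, 0.4, -1.5]
opening: 0.188
gripper_force: 60.0
```

Request:
{"api": "arm_command", "payload": {"commands": [[-0.001, 0.011, 0, 0, 0], [-0.005, 0.021, 0, 0, 0], [-0.013, 0.029, 0, 0, 0], [-0.022, 0.035, 0, 0, 0], [-0.032, 0.038, 0, 0, 0], [-0.043, 0.037, 0, 0, 0], [-0.053, 0.034, 0, 0, 0], [-0.062, 0.027, 0, 0, 0], [-0.068, 0.018, 0, 0, 0], [-0.072, 0.008, 0, 0, 0], [-0.072, -0.003, 0, 0, 0], [-0.069, -0.013, 0, 0, 0]]}}

```text
time_s: 49.52
eef_pos: [493.4, -256.9, 168.9]
eef_rot: [1.823, 2.559, -0.0]
force: [-0.0, 0.7, -0.8]
opening: 0.185
gripper_force: 60.0
```

Request:
{"api": "arm_command", "payload": {"commands": [[0.006, -0.009, 0, 0, 0], [0.015, -0.016, 0, 0, 0], [0.025, -0.02, 0, 0, 0], [0.036, -0.021, 0, 0, 0], [0.048, -0.023, 0, 0, 0], [0.061, -0.02, 0, 0, 0], [0.061, -0.02, 0, 0, 0]]}}

```text
time_s: 50.4
eef_pos: [555.1, -275.2, 168.6]
eef_rot: [-1.821, -2.56, 0.0]
force: [0.0, 1.1, -0.0]
opening: 0.182
gripper_force: 60.0
```

Request:
{"api": "arm_command", "payload": {"commands": [[0, 0, 0.04, 0, 0], [0, 0, 0.08, 0, 0], [0, 0.04, 0.09, 0, 0], [-0.01, 0.1, 0.09, 0, 0], [-0.015, 0.16, 0.09, 0, 0], [-0.02, 0.22, 0.09, 0, 0], [-0.025, 0.27, 0.09, 0, 0], [-0.025, 0.29, 0.09, 0, 0], [-0.025, 0.29, 0.09, 0, 0]]}}

```text
time_s: 51.52
eef_pos: [528.8, 15.4, 259.0]
eef_rot: [-1.819, -2.561, -0.0]
force: [0.7, -0.4, -0.9]
opening: 0.185
gripper_force: 60.0
```

```bash
python3 - <<'E'
from stones import *
stones('h1');z=sense();e=z['eef_pos'];print(z['time_s'],e,z['opening'])
for n in("side","top"):
    im=cv2.imread(f'pics/h1_{n[0]}.png')[:,:,::-1].copy();h=cv2.cvtColor(im,cv2.COLOR_RGB2HSV);a=cv2.imread(f'pics/g2_{n[0]}.png')[:,:,::-1].astype(int);d=abs(im.astype(int)-a).sum(2)
    m=((h[...,0]<=16)&(h[...,1]>125)&(h[...,2]<165)&(d>40)).astype(np.uint8);m=cv2.morphologyEx(m,cv2.MORPH_OPEN,np.ones((2,2),np.uint8))
    x,y=proj(n,[e+[0,0,-40]])[0].astype(int);k=np.zeros_like(m);k[max(0,y-90):y+90,x-80:x+80]=1;m*=k
    for c in cv2.findContours(m,cv2.RETR_EXTERNAL,cv2.CHAIN_APPROX_NONE)[0]:
        if cv2.contourArea(c)>30: print(n,cv2.contourArea(c),cv2.boundingRect(c),cv2.boxPoints(cv2.minAreaRect(c)).round().tolist())
    print(proj(n,[e+[-14,39.7,-158]])[0])
E
```

```text
top blue [[-58, -1, 33], [-22, -57, 33], [-13, 56, 33], [6, 12, 32]]
top green [[-49, -35, 34], [-42, 40, 37], [54, 7, 37], [59, -23, 38]]
side blue [[-56, 1, 50], [7, 13, 48], [-12, 57, 48]]
side green [[-45, -26, 5], [58, -19, 38], [55, 9, 59], [-41, 42, 60]]
51.625 [529.   13.1 259. ] 0.1874301522344393
side 458.5 (303, 162, 17, 76) [[299.0, 236.0], [309.0, 161.0], [320.0, 163.0], [310.0, 237.0]]
[303.2 237.4]
[297.3 253.3]
```

Stones are well shifted and all eight are in the dish, and two full turns are done. With about 20 s left, I'll set the tip in the stop's V and swing the handle down into the forks with a light grip.

Request:
{"api": "arm_command", "payload": {"commands": [[-0.004, 0.04, 0, 0, 0], [-0.008, 0.08, -0.01, 0, 0], [-0.012, 0.11, -0.02, 0, 0], [-0.014, 0.121, -0.024, 0, 0], [-0.014, 0.121, -0.04, 0, 0], [-0.014, 0.121, -0.055, 0, 0], [-0.014, 0.121, -0.066, 0, 0], [-0.014, 0.121, -0.073, 0, 0], [-0.014, 0.121, -0.073, 0, 0]]}}

```text
time_s: 52.75
eef_pos: [515.0, 135.3, 185.6]
eef_rot: [-1.822, -2.558, 0.0]
force: [-1.8, 2.1, -0.1]
opening: 0.186
gripper_force: 60.0
```

```bash
cat > rest.py <<'E'
from stir import *
def rest(name,ref='f1'):
    t=snapshot("top");s=snapshot("side");z=sense();print(z['time_s'],z['eef_pos'],z['force'],z['opening'])
    for n,im,box in(("top",t,(170,225,300,310)),("side",s,(250,130,330,252))):
        cv2.imwrite(f'pics/{name}_{n[0]}.png',im[:,:,::-1]);a=cv2.imread(f'pics/{ref}_{n[0]}.png')[:,:,::-1].astype(int)
        h=cv2.cvtColor(im,cv2.COLOR_RGB2HSV);d=abs(im.astype(int)-a).sum(2);m=np.zeros(h.shape[:2],np.uint8);q=(slice(box[1],box[3]),slice(box[0],box[2]))
        m[q]=((h[...,0]<=15)&(h[...,1]>135)&(h[...,2]<160)&(d>35))[q];m=cv2.morphologyEx(m,cv2.MORPH_OPEN,np.ones((2,2),np.uint8))
        for c in cv2.findContours(m,cv2.RETR_EXTERNAL,cv2.CHAIN_APPROX_NONE)[0]:
            if cv2.contourArea(c)>25: print(n,cv2.contourArea(c),cv2.boundingRect(c),cv2.boxPoints(cv2.minAreaRect(c)).round().tolist())
E
python3 -c "
from rest import *
rest('i1')
print(proj('side',[[500.8,174.7,28]]),proj('top',[[500.8,174.7,28]]))"
```

```text
52.85 [515.2 135.3 186.1] [-1.7  2.  -0. ] 0.18471430595693206
side 34.5 (299, 166, 5, 15) [[299.0, 166.0], [303.0, 166.0], [303.0, 180.0], [299.0, 180.0]]
side 32.0 (251, 153, 7, 13) [[251.0, 153.0], [257.0, 153.0], [257.0, 165.0], [251.0, 165.0]]
[[291.  233.1]] [[247.6 263.6]]
```

Request:
{"api": "arm_command", "payload": {"commands": [[0, 0, 0, 0, 0], [-0.0039, 0.0113, -0.003, 0, 0], [-0.0078, 0.0227, -0.004, 0, 0], [-0.0117, 0.034, -0.004, 0, 0], [-0.0166, 0.048, -0.005, 0, 0], [-0.0215, 0.062, -0.007, 0, 0], [-0.0264, 0.077, -0.01, 0, 0], [-0.0313, 0.091, -0.015, 0, 0], [-0.0358, 0.104, -0.021, 0, 0], [-0.04, 0.116, -0.029, 0, 0], [-0.0443, 0.1286, -0.038, 0, 0], [-0.0443, 0.1286, -0.038, 0, 0]], "squeeze": 3}}

```text
time_s: 54.35
eef_pos: [470.1, 264.4, 147.0]
eef_rot: [-1.82, -2.56, 0.002]
force: [-0.6, 0.4, 0.8]
opening: 0.191
gripper_force: 3.0
```

```bash
python3 -c "
from rest import *
rest('i2')
C=np.array([483.9,223.9,0]);ux=np.array([-.3256,.9455,0])
S=C-58*ux+[0,0,28]
for th in(25,35,45):
    q=np.radians(th);d=np.array([*(ux[:2]*np.sin(q)),np.cos(q)]);print(th,proj('side',[S,S+100*d,S+195*d]).ravel(),proj('top',[S,S+100*d,S+195*d]).ravel())"
```

```text
54.45 [471.  263.4 147.9] [-0.6  0.6  1.4] 0.19373004206277145
top 255.0 (202, 263, 48, 14) [[202.0, 268.0], [248.0, 259.0], [250.0, 267.0], [203.0, 276.0]]
side 136.5 (280, 195, 15, 38) [[279.0, 195.0], [285.0, 193.0], [298.0, 231.0], [291.0, 233.0]]
side 119.5 (274, 165, 12, 29) [[272.0, 166.0], [279.0, 164.0], [286.0, 193.0], [279.0, 194.0]]
25 [292.1 234.4 283.5 193.1 275.1 152.6] [249.9 262.7 225.9 265.4 198.7 268.5]
35 [292.1 234.4 280.9 193.2 270.2 153.8] [249.9 262.7 220.1 268.1 187.1 274.1]
45 [292.1 234.4 278.7 194.6 266.2 157.4] [249.9 262.7 215.5 270.6 178.  279.1]
```

Request:
{"api": "arm_command", "payload": {"commands": [[-0.0025, 0.007, -0.005, 0, 0], [-0.005, 0.0143, -0.0105, 0, 0], [-0.0075, 0.0213, -0.0165, 0, 0], [-0.0082, 0.0232, -0.0195, 0, 0], [-0.0082, 0.0232, -0.0195, 0, 0]]}}

```text
time_s: 55.08
eef_pos: [462.5, 286.8, 128.1]
eef_rot: [-1.822, -2.559, 0.001]
force: [-0.1, -1.1, -0.3]
opening: 0.192
gripper_force: 3.0
```

Request:
{"api": "arm_command", "payload": {"commands": [[0.001, -0.003, -0.003, 0, 0], [0.0018, -0.0053, -0.0057, 0, 0], [0.0018, -0.0053, -0.0057, 0, 0]]}}

```text
time_s: 55.45
eef_pos: [464.6, 281.1, 122.6]
eef_rot: [1.823, 2.558, -0.0]
force: [0.4, -0.2, -0.4]
opening: 0.191
gripper_force: 3.0
```

```bash
python3 -c "
from rest import *
rest('i3')"
```

```text
55.55 [464.5 281.2 122.6] [ 1.1 -0.8 -1.4] 0.19036947408175567
top 310.0 (196, 262, 56, 17) [[196.0, 272.0], [250.0, 259.0], [252.0, 267.0], [197.0, 279.0]]
side 287.5 (271, 165, 24, 68) [[267.0, 167.0], [274.0, 164.0], [297.0, 231.0], [290.0, 233.0]]
side 35.5 (251, 152, 7, 12) [[251.0, 152.0], [257.0, 152.0], [257.0, 163.0], [251.0, 163.0]]
```

It's seated on the stop at 45°. Releasing, and retreating upward.

Request:
{"api": "arm_command", "payload": {"commands": [[0, 0, 0, 0, 0.05], [0, 0, 0, 0, 0.05], [0, 0, 0, 0, 0.05], [0, 0, 0, 0, 0.05], [0, 0, 0.03, 0, 0.05], [0, 0, 0.06, 0, 0.05], [0, 0.03, 0.1, 0, 0.05], [0, 0.08, 0.11, 0, 0.05], [0, 0.13, 0.11, 0, 0.05], [0, 0.13, 0.11, 0, 0.05]]}}

```text
time_s: 56.8
eef_pos: [463.0, 415.1, 231.9]
eef_rot: [-1.816, -2.562, 0.001]
force: [-1.4, -1.2, -0.4]
opening: 0.53
gripper_force: 0.0
```

```bash
python3 - <<'E'
from rest import *
rest('j1');stones('j2')
# compare with first seated picture c9 and bystanders with start
for n,box in(("top",(186,245,262,300)),("side",(255,150,315,250))):
    a=cv2.imread(f'pics/c9_{n[0]}.png').astype(int);b=cv2.imread(f'pics/j1_{n[0]}.png').astype(int);q=(slice(box[1],box[3]),slice(box[0],box[2]));d=abs(a-b).sum(2)[q];print(n,'seat diff px',(d>80).sum(),'of',d.size,np.argwhere(d>80).mean(0)+[box[1],box[0]] if (d>80).any() else '')
a=cv2.imread('pics/top0.png').astype(int);b=cv2.imread('pics/j1_t.png').astype(int)
for n,(x0,y0,x1,y1) in dict(jar=(308,143,345,188),anvil=(468,290,510,336),box=(140,284,178,336)).items(): print(n,(abs(a-b).sum(2)[y0:y1,x0:x1]>80).sum())
E
```

```text
56.9 [464.4 411.4 232.3] [-0.4 -0.1  0.3] 0.5307471466082602
top 475.0 (177, 262, 75, 24) [[175.0, 276.0], [249.0, 256.0], [252.0, 266.0], [178.0, 286.0]]
side 339.0 (268, 166, 27, 67) [[267.0, 166.0], [274.0, 164.0], [297.0, 231.0], [290.0, 234.0]]
side 27.0 (265, 158, 9, 6) [[264.0, 159.0], [273.0, 157.0], [274.0, 162.0], [265.0, 164.0]]
side 34.5 (251, 153, 7, 14) [[251.0, 153.0], [257.0, 153.0], [257.0, 166.0], [251.0, 166.0]]Traceback (most recent call last):
  File "<stdin>", line 2, in <module>
NameError: name 'stones' is not defined
```

```bash
python3 - <<'E'
from stones import *
stones('j2')
for n,box in(("top",(186,245,262,300)),("side",(255,150,315,250))):
    a=cv2.imread(f'pics/c9_{n[0]}.png').astype(int);b=cv2.imread(f'pics/j1_{n[0]}.png').astype(int);q=(slice(box[1],box[3]),slice(box[0],box[2]));d=abs(a-b).sum(2)[q];p=np.argwhere(d>80);print(n,'seat diff px',len(p),'of',d.size,(p+[box[1],box[0]]).tolist()[:12])
a=cv2.imread('pics/top0.png').astype(int);b=cv2.imread('pics/j1_t.png').astype(int)
for n,(x0,y0,x1,y1) in dict(jar=(308,143,345,188),anvil=(468,290,510,336),box=(140,284,178,336)).items(): print(n,(abs(a-b).sum(2)[y0:y1,x0:x1]>80).sum())
E
```

```text
top blue [[-58, -2, 33], [-22, -57, 33], [-13, 56, 35], [6, 12, 32]]
top green [[-49, -35, 33], [-42, 40, 36], [54, 7, 37], [59, -23, 38]]
side blue [[-56, 1, 46], [7, 13, 50], [-12, 57, 49]]
side green [[-44, -26, 5], [58, -19, 38], [55, 8, 58], [-41, 42, 59]]
top seat diff px 25 of 4180 [[259, 245], [259, 246], [259, 247], [259, 248], [260, 244], [260, 245], [260, 246], [260, 247], [260, 250], [260, 251], [261, 250], [261, 251]]
side seat diff px 3 of 6000 [[244, 255], [245, 255], [246, 255]]
jar 0
anvil 0
box 1
```

The stirrer is seated as it was the first time, all eight stones are in the dish, and the jar, block and box haven't moved. Handing in.

```bash
python3 -c "
from plant import *
print(sign_off())"
```

```text
the job is handed in; nothing more can be done
None
```

I handed the job in at about 57 s, with one mishap: the stirrer slipped out of the grip on the first stir. I regripped it and did two full anticlockwise turns from lip to lip. It is back in the rest on the stop and released, with all eight stones in the dish and well shifted, and the jar, steel block and bur box where they were.

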